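Dot-mark a heeled mould insert in its holding nest

TASK

Set the stepped steel insert into the holding nest: tuck its thin heel under the nest's lip, then lower the other end until the insert lies flat, and let it go. Take the automatic centre punch out of the tool block, press it upright on the middle of the scribed ring until its pin has gone fully in, firmly but without ramming, hold it there for a moment and lift it straight off without sliding, then set the punch back upright in its hole, shoulder down on the block. Set things down rather than dropping them, do not touch the insert with the punch outside the ring, and leave everything else where it is.

Things in the scene. Friction and masses are not known exactly. Their poses are not given: they have to be found in the camera images.
- insert: stepped mould insert of dull dark steel, 0.26 kg, 60 mm long (x) by 40 mm wide (y). The body (x -30 to +18 mm) is 16 mm thick; the heel, a thin flange at the +x end (x +18 to +30 mm), is 5 mm thick, flush with the underside. Starts flat on the bench, heel roughly away from the robot. Origin: centre of the 60 x 40 mm underside; z up through the scribed top. Grip the body across its width
- heel_end (a point): middle of the lower edge of the insert's heel end face, at (30, 0, 0) mm of the insert
- ring (a point): centre of the scribed ring, bright lines on the insert's top face: a 10 mm circle with a 16 mm cross through it, at (-14, 0, 16) mm of the insert
- nest: bright steel holding nest, screwed down, open on top, its lip on the +x side (away from the robot). Origin: under the centre of the insert's seat, at bench level; z up. Base plate 120 x 90 x 6 mm (x from -56 to +64 mm, y +-45 mm). On it a rear block (x +13 to +47 mm, y +-34 mm) with the lip, and a narrow front tongue (y +-13 mm) that leaves the insert's sides free for fingers
- nest_seat (a point): centre of the nest's floor, at (0, 0, 20) mm of the nest, axes as the nest: the underside centre of the seated insert comes to lie here, heel to the lip, axes parallel. The floor runs from the front stop (x = -31.3 mm) to the back wall (x = +31.3 mm): 2.6 mm of play lengthwise. Over the last 18 mm two side cheeks, 44 mm apart, 12 mm thick and 8.5 mm high, leave 4 mm of play sideways
- nest_lip (a point): middle of the lip's lower front edge, at (25.3, 0, 28.5) mm of the nest. The lip overhangs the floor by 6 mm, from here to the back wall, across the whole width; the gap under it is 8.5 mm high, its top is at z = 34.5 mm. Because of lip and front stop the insert only gets in tilted (about 10 degrees, heel low and first)
- nest_stop (a point): middle of the top inner edge of the front stop, at (-31.3, 0, 23.5) mm of the nest: a ridge 26 mm wide and 7 mm thick that stands 3.5 mm over the floor
- block: wooden tool block fixed to the bench, 160 mm (x) by 56 mm (y) by 50 mm high, with three 14.5 mm through holes on its x axis at x = -50, 0 and +50 mm, a tool standing in each. Origin: centre of its underside
- block_hole0 (a point): centre of the mouth of the hole at x = -50 mm, on the block's top, 50 mm over the bench
- block_hole1 (a point): centre of the mouth of the middle hole, on the block's top
- block_hole2 (a point): centre of the mouth of the hole at x = +50 mm, on the block's top
- punch: automatic (spring) centre punch, bright steel, 0.175 kg, 121 mm long, the tallest and thickest of the three tools in the block, upright in any of the holes. Origin: on its axis at the flat shoulder under the barrel, which rests on the block's top; z up. Above: ringed barrel, 20 mm diameter, 72 mm long, and a dark 17 mm cap of 8 mm. Below: tapering 11 mm nose, 27 mm long, then the thin pin
- tip (a point): point of the punch's spring pin, 41 mm under the shoulder while the pin is out
- pin (a joint): how far the punch's spring pin is pushed up into the nose, m: 0 = out, 0.008 = fully in. It starts to move at about 5 N and is fully in at about 14 N, springs out again by itself, and does not lock
- plain_insert: plain rectangular insert, 60 x 36 x 20 mm, dull dark steel with a lighter patch on top and no heel: a bystander, which may change places with the stepped insert. Origin: centre of its underside
- pin_punch: plain dark pin punch in the block, 12 mm thick with an 18 mm collar, 57 mm tall over the block: a bystander. Origin at its collar's underside
- scriber: scriber with a turned wooden handle in the block, 18 mm thick, 52 mm tall over the block: a bystander. Origin at its collar's underside
- cavity_block: dull steel cavity block, 100 (x) x 130 (y) x 50 mm high, 4.2 kg, with a 56 x 74 mm pocket: a bystander. Origin: centre of its underside
- jaw_a: aluminium soft jaw, 30 (x) x 100 (y) x 42 mm high, lying beyond the inserts: a bystander. Origin: centre of its underside
- jaw_b: second aluminium soft jaw of the same size, lying beyond the tool block: a bystander
- stone_holder: dark bakelite stone holder with a polishing stone clamped in its +x end, 150 mm long (x), 18 mm wide, 22 mm high, lying between robot and tool block: a bystander. Origin 65 mm from its butt, at bench level
- paste_jar: small jar with white cap, 38 mm diameter, 34 mm high, standing between robot and nest: a bystander. Origin: centre of its underside
There are look-alikes about, which are no part of the job. What is shaped like the insert but pink or red is not meant.

How it is judged:
By the outcome, as a careful person would: the job done as asked, in the order asked, and still so for the second after the job is handed in, with the robot touching nothing.
It also fails if it takes over 56 s, if anything falls off the work surface, if the arm or the gripper's body presses on something with over 40 N, if the wrist force passes 120 N, or if a joint passes its speed limit or range.

ROBOT

A 6-joint arm with a two-finger parallel gripper is mounted at the origin on the work surface. World frame = base frame: x ahead of the robot, y to its left, z up, the work surface at z = 0. Lengths are in mm, angles in rad, forces in N, time in s.
With the tool pointing down it reaches from about 300 to 950 mm from the base axis. Payload 3.1 kg.
Tool frame: the origin (TCP) lies between the finger pads; the fingertips stand 11 mm ahead of it and the grasp point (between the pads) lies 8 mm behind it; z points along the fingers, x is the direction in which the jaws open and shut, and the axes are right-handed (so a half turn about z gives the same grasp; the last joint's range is limited). The gripper opens to 85 mm and grips with 20 to 120 N. Pads are 22 mm wide; open, the fingers measure 114 mm over their backs; the gripper's body (76 mm by 85 mm) begins 54 mm behind the grasp point. The pads swing forward as they close: fully open they stand 13 mm farther back than shut.
Start: joints at [-1.316, 0.308, 1.634, -0, 1.2, -0.07], TCP at [199.423, -592.337, 242.272] pointing down, gripper open.
Joint ranges: [-3.06, 3.06], [-0.79, 1.96], [0.05, 2.63], [-1.19, 4.34], [0.05, 2.64], [-2.94, 2.94]. Speed limits (rad/s): [2.79, 2.79, 3.14, 3.14, 3.14, 3.14].

INTERFACE

Orientations are given as [roll, pitch, yaw] about the fixed x, y, z axes, in that order (R = Rz(yaw) Ry(pitch) Rx(roll)).
In Python, from bench import * gives the robot as it stands. The module is installed in compiled form; this text tells all that it offers.
- The arm moves only by the tool arm_command, never from a script. Its argument "deltas" is a list of rows, each an object of numbers: "x", "y", "z": the shift along the tool's x, y, z in cm; "wx", "wy", "wz": the turn, a rotation vector about the tool's x, y, z in degrees; "hand": the opening, from 0 (shut) to 1 (fully open). A call has 1 to 8 rows; each row is the pose to reach, as a shift and turn from the pose commanded when the call began, along the tool's axes at that moment; what a row does not reach only later rows make up. A row lasts 1/10 s, in which the tool goes at most 50 mm and 8.59 degrees, less where a joint would pass 70% of its speed; a pose out of reach is approached as far as the arm can. A call with a gripper value outside its range is refused whole. The fingers move at their own pace and stop on an object; "force" is the grip in N (left out, the last holds). Time passes only in rows, so rows that repeat a pose let the fingers close. It gives the time, the measured TCP pose, the force and the opening at its end, in the units of the state.
- sense(): the state, without advancing time (a new reading comes with each control period).
- camera(name): name is "scene" or "top" or "wrist"; returns a dict with "image" (420x560x3 uint8, red, green, blue), "fx", "fy", "cx", "cy" (pixels), "T" (4x4, takes a point from camera to world coordinates); the wrist camera has in their place "tool_from_camera" (4x4, takes a point from camera to tool coordinates, whose origin is the TCP and whose axes are the tool frame's). Camera axes: x right, y down, z forward; pixel columns grow to the right and rows downward; lengths in mm; the calibration is good to about 2 mm. A picture is of the moment at which its call begins: read the wrist's pose just before it. There is no depth.
- close_job(): hands the job in, once; it reports no verdict.
Trained networks look in a picture, given as the dict that the camera call returned (one of the last four; its "shot" number tells which), for a name from the list of things; names that differ only in an ending like _2 or _b are one class to them, and where a whole thing is asked for, a point or a joint stands for the part that bears it (a point fixed in the world has none). Each returns a list of dicts, best first, with "score" (0 to 1); they miss things now and then, are a little off and sometimes report something else, mostly with a low value. They report only what shows in the picture. A call takes as long as a camera call. They do not tell look-alikes from the thing itself.
- search_frame(picture, target): "centre" ([column, row] in pixels, amid what is visible of it).
- silhouettes(picture, target): "region" (420x560 bool, what is visible of it) and "centre" ([column, row] in pixels, amid what is visible of it).
The state is a dict: "time_s": time; "joint_pos": joint angles; "joint_vel": joint speeds; "joint_torque": joint torques, N m; "tcp_pos": TCP position; "tool_rot": TCP orientation; "ft_force": force on the tool from outside, world axes, zero at the start; "moment": the same for the moment, N m; "finger_gap": finger opening in mm.
Only numpy, scipy, OpenCV 4.12 (cv2) and the standard library are available. Lean on these libraries where they do the work, as an engineer would, in place of code of your own. Each camera call takes 0.05 s, during which the arm holds its last target. There are 200 camera calls.

## Working session

There is one attempt and no reset: what is moved stays moved. The work goes in short steps, Python scripts to look and compute and a tool call to move; the robot and the scene stay as the last step left them, time stands still between calls to the robot, and variables do not carry over. Pictures are saved under pics/ and viewed, about 8 in all and at most 12, crops included, and the job is handed in when it is done.

Besides the shell and the picture viewer there is one more tool, called after "Emit:" as name(argument=value, ...), one argument or row to a line, values as JSON. arm_command: Moves the arm, as the interface text tells. Its arguments: {"type":"object","properties":{"deltas":{"type":"array"},"force":{"type":"number"}},"required":["deltas"]}

```bash
mkdir -p pics
cat > h.py <<'E'
from bench import *
import numpy as np, cv2
from scipy.spatial.transform import Rotation as R
def tool(s=None):
    s=s or sense(); T=np.eye(4); T[:3,:3]=R.from_euler('xyz',s['tool_rot']).as_matrix(); T[:3,3]=s['tcp_pos']; return T
def cam(n):
    T=tool() if n=='wrist' else None
    p=camera(n)
    if T is not None: p['T']=T@p['tool_from_camera']
    return p
def ray(p,uv,z):
    d=p['T'][:3,:3]@np.array([(uv[0]-p['cx'])/p['fx'],(uv[1]-p['cy'])/p['fy'],1]); o=p['T'][:3,3]
    return o+d*(z-o[2])/d[2]
def proj(p,X):
    c=np.linalg.inv(p['T'])@np.r_[X,1]; return np.array([p['fx']*c[0]/c[2]+p['cx'],p['fy']*c[1]/c[2]+p['cy']])
def save(p,n,crop=None,k=1):
    im=p['image'][:,:,::-1]
    if crop: im=im[crop[1]:crop[3],crop[0]:crop[2]]
    cv2.imwrite('pics/'+n,cv2.resize(im,None,fx=k,fy=k,interpolation=cv2.INTER_CUBIC))
E
python3 - <<'E'
from h import *
s=sense();print(s)
t=cam('top');c=cam('scene')
for n,z in [('insert',12),('plain_insert',20),('nest',20),('block',50),('punch',130),('pin_punch',107),('scriber',102),('ring',16)]:
    print(n,[(np.round(d['centre']),round(d['score'],2),np.round(ray(t,d['centre'],z))[:2]) for d in search_frame(t,n)],'S',[(np.round(d['centre']),round(d['score'],2)) for d in search_frame(c,n)])
print(t['T'],c['T'],t['fx'],c['fx'])
cv2.imwrite('pics/a.png',cv2.resize(np.vstack([t['image'],c['image']])[:,:,::-1],None,fx=.71,fy=.71,interpolation=cv2.INTER_AREA))
save(t,'top.png',None,1.42);save(c,'scene.png',None,1.42)
E
```

```text
{'time_s': 0.0, 'joint_pos': array([-1.31570663e+00,  3.09030482e-01,  1.63519347e+00,  4.49097059e-05,
        1.19970345e+00, -6.96967159e-02]), 'joint_vel': array([ 0.00024029,  0.00055285, -0.00097814, -0.00132837, -0.00023349,
       -0.00058499]), 'joint_torque': array([-3.70523312e-04, -4.15258670e+01, -2.76664639e+01, -2.08810302e-04,
        1.01299482e-02,  8.70487213e-06]), 'tcp_pos': array([ 199.22700862, -591.5508698 ,  241.02789051]), 'tool_rot': array([-3.14138835e+00,  2.32617529e-03, -1.24602601e+00]), 'ft_force': array([ 0.22639224,  0.60358741, -0.28966558]), 'moment': array([ 0.01419318, -0.0901368 , -0.03091143]), 'finger_gap': 85.32076174688412}
insert [(array([203., 213.]), 0.92, array([579., 226.])), (array([153., 215.]), 0.91, array([571., 347.])), (array([168., 174.]), 0.73, array([670., 316.])), (array([251., 211.]), 0.57, array([587., 112.]))] S [(array([333., 177.]), 0.95), (array([309., 206.]), 0.83), (array([356., 146.]), 0.8), (array([236., 181.]), 0.46)]
plain_insert [(array([212., 263.]), 0.88, array([460., 198.])), (array([206., 213.]), 0.54, array(
[... 835 characters left out ...]
]), 0.85), (array([387., 171.]), 0.79), (array([356., 150.]), 0.72), (array([309., 206.]), 0.56), (array([285., 249.]), 0.45)]
[[ 3.01786883e-02 -9.97129104e-01  6.94463569e-02  5.25626920e+02]
 [-9.99543199e-01 -3.02186424e-02  4.75400514e-04  3.16687578e+01]
 [ 1.62453894e-03 -6.94289807e-02 -9.97585574e-01  1.03241244e+03]
 [ 0.00000000e+00  0.00000000e+00  0.00000000e+00  1.00000000e+00]] [[ 8.32424162e-01  3.94065606e-01 -3.89592496e-01  9.84689325e+02]
 [ 5.53876195e-01 -5.70032573e-01  6.06864091e-01 -5.92595997e+02]
 [ 1.70638533e-02 -7.20954342e-01 -6.92772446e-01  7.44728686e+02]
 [ 0.00000000e+00  0.00000000e+00  0.00000000e+00  1.00000000e+00]] 426.5264606392524 516.7933976028908
```

View pics/top.png

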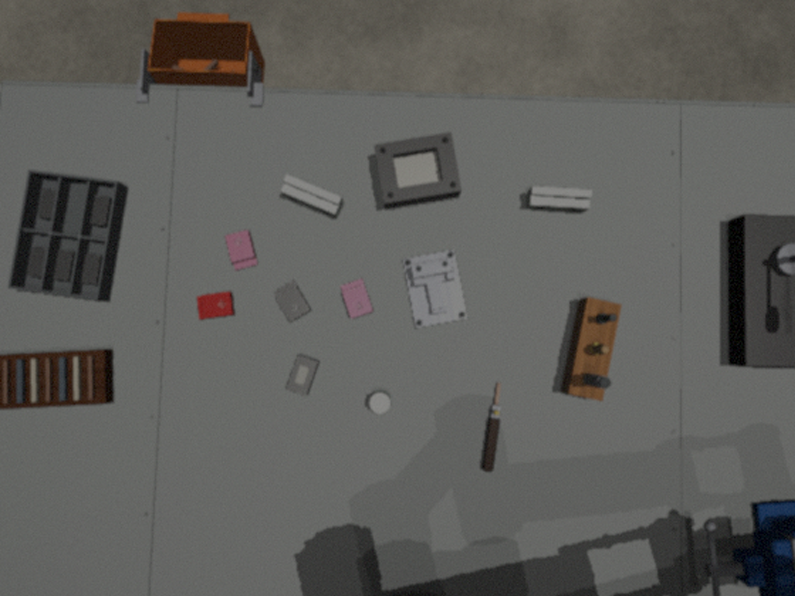

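The top view shows the stepped dark grey insert at about (206,211) px, next to pink and red look-alikes at (171,175), (152,215) and (251,210). The plain insert with the light patch is at (213,263), and the nest is at (306,204). The block is at (417,246), with the thick, tall tool (the punch) at its near end, about (420,268). I'll go over the block, nest and insert with the wrist camera.

```bash
cat >> h.py <<'E'
def plan(pos,rot=None):
    "row to reach TCP pos (world mm) and rotation, from the measured pose"
    T=tool(); d=T[:3,:3].T@(np.array(pos)-T[:3,3])/10
    w=np.zeros(3) if rot is None else np.degrees(R.from_matrix(T[:3,:3].T@rot).as_rotvec())
    print('row xyz cm',np.round(d,2),'w deg',np.round(w,2))
def down(yaw,pitch=0):
    "tool pointing down, tool x at yaw"
    return R.from_euler('xyz',[np.pi,0,yaw]).as_matrix()
E
python3 - <<'E'
from h import *
p=cam('wrist');print(p['tool_from_camera'],p['fx'],p['cx'],p['cy'])
plan([480,-230,330],down(-np.pi/2))
E
```

```text
[[ 9.99999422e-01 -1.38582440e-04 -1.06606216e-03  3.56919231e-01]
 [ 4.53412868e-04  9.53508990e-01  3.01364233e-01 -7.69537437e+01]
 [ 9.74736060e-04 -3.01364542e-01  9.53508502e-01 -1.32720134e+02]
 [ 0.00000000e+00  0.00000000e+00  0.00000000e+00  1.00000000e+00]] 303.14028977757533 279.2719987197403 212.88099673884264
row xyz cm [-25.39 -38.15  -8.77] w deg [-0.   -0.   18.61]
```

Emit:
arm_command(
  deltas=[
    {"x":-25.4,"y":-38.1,"z":-9,"wz":18.6,"hand":1},
    {"x":-25.4,"y":-38.1,"z":-9,"wz":18.6},
    {"x":-25.4,"y":-38.1,"z":-9,"wz":18.6},
    {"x":-25.4,"y":-38.1,"z":-9,"wz":18.6},
    {"x":-25.4,"y":-38.1,"z":-9,"wz":18.6},
    {"x":-25.4,"y":-38.1,"z":-9,"wz":18.6},
    {"x":-25.4,"y":-38.1,"z":-9,"wz":18.6},
    {"x":-25.4,"y":-38.1,"z":-9,"wz":18.6},
  ],
)

```text
invalid input at $.deltas[0]: expected keys x, y, z, wx, wy, wz, hand
```

Run:
```python
from h import *
print(sense()['tcp_pos'],sense()['time_s'])
plan([510,-230,330],down(-np.pi/2))
plan([600,-22,330],down(-np.pi/2))
```

```text
[ 199.44065191 -592.35393313  242.31172616] 0.95
row xyz cm [-24.43 -41.    -8.77] w deg [-0.   -0.   18.61]
row xyz cm [-41.27 -56.16  -8.77] w deg [-0.   -0.   18.61]
```

Emit:
arm_command(
  deltas=[
    {"x":-25,"y":-40,"z":-9,"wx":0,"wy":0,"wz":18.6,"hand":1},
    {"x":-25,"y":-40,"z":-9,"wx":0,"wy":0,"wz":18.6,"hand":1},
    {"x":-25,"y":-40,"z":-9,"wx":0,"wy":0,"wz":18.6,"hand":1},
    {"x":-25,"y":-40,"z":-9,"wx":0,"wy":0,"wz":18.6,"hand":1},
    {"x":-25,"y":-40,"z":-9,"wx":0,"wy":0,"wz":18.6,"hand":1},
    {"x":-25,"y":-40,"z":-9,"wx":0,"wy":0,"wz":18.6,"hand":1},
    {"x":-25,"y":-40,"z":-9,"wx":0,"wy":0,"wz":18.6,"hand":1},
    {"x":-25,"y":-40,"z":-9,"wx":0,"wy":0,"wz":18.6,"hand":1},
  ],
)

```text
time_s: 1.75
tcp_pos: [449.4, -287.4, 317.9]
tool_rot: [-3.141, -0.001, -1.571]
ft_force: [0.6, -1.4, -0.0]
finger_gap: 85.5
```

Run:
```python
from h import *
s=sense();print(s['tcp_pos'],s['tool_rot'],s['joint_vel'].round(2))
p=cam('wrist');save(p,'w1.png',None,1.42)
for n,z in [('block',50),('punch',130),('pin_punch',107),('scriber',102)]:
    print(n,[(np.round(d['centre']),round(d['score'],2),np.round(ray(p,d['centre'],z),1)[:2]) for d in search_frame(p,n)])
np.savez('w1.npz',T=p['T'],K=[p['fx'],p['fy'],p['cx'],p['cy']],im=p['image'])
plan([600,-22,330],down(-np.pi/2))
```

```text
[ 449.42928201 -287.38780836  317.89914741] [-3.14077311e+00 -6.37988604e-04 -1.57078245e+00] [ 0.93  0.01 -0.2  -0.    0.18  0.92]
block [(array([274., 113.]), 0.8, array([ 531.8, -281.4]))]
punch [(array([260., 168.]), 0.75, array([ 474.8, -266.7]))]
pin_punch [(array([281.,  84.]), 0.72, array([ 559.3, -289.3]))]
scriber [(array([273., 126.]), 0.74, array([ 517. , -280.3]))]
row xyz cm [-26.69 -15.21  -1.32] w deg [ 0.04 -0.04  0.07]
```

View pics/w1.png

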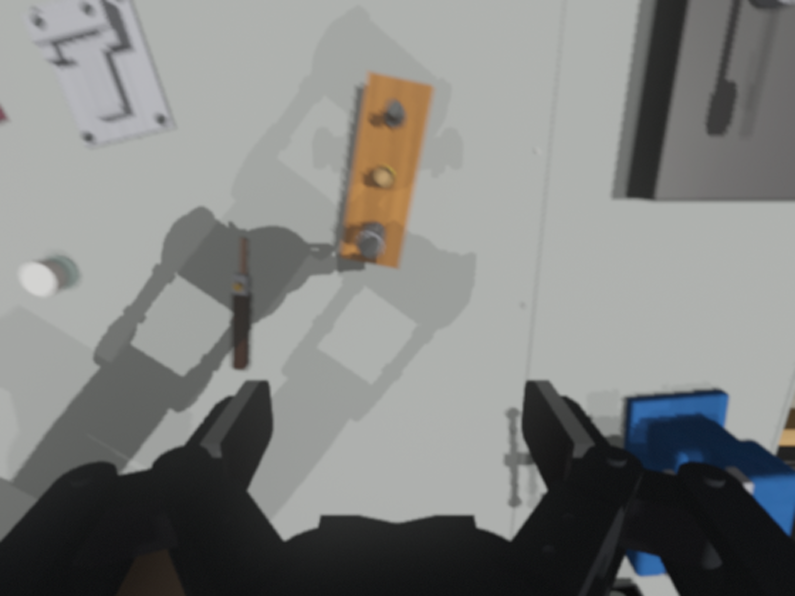

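The wrist view shows the block with the punch (thick, dark cap) in the near hole at (260,168), the scriber at (273,126), the pin punch at (281,84), and the nest at the upper left. Next is the nest.

Emit:
arm_command(
  deltas=[
    {"x":-27,"y":-19,"z":5,"wx":0,"wy":0,"wz":0,"hand":1},
    {"x":-27,"y":-19,"z":5,"wx":0,"wy":0,"wz":0,"hand":1},
    {"x":-27,"y":-19,"z":5,"wx":0,"wy":0,"wz":0,"hand":1},
    {"x":-27,"y":-19,"z":5,"wx":0,"wy":0,"wz":0,"hand":1},
    {"x":-27,"y":-19,"z":5,"wx":0,"wy":0,"wz":0,"hand":1},
    {"x":-27,"y":-19,"z":5,"wx":0,"wy":0,"wz":0,"hand":1},
    {"x":-27,"y":-19,"z":5,"wx":0,"wy":0,"wz":0,"hand":1},
    {"x":-27,"y":-19,"z":5,"wx":0,"wy":0,"wz":0,"hand":1},
  ],
)

```text
time_s: 2.8
tcp_pos: [639.2, -17.5, 264.9]
tool_rot: [3.139, 0.001, -1.569]
ft_force: [-0.4, -0.5, -0.4]
finger_gap: 85.3
```

Run:
```python
from h import *
s=sense();print(s['tcp_pos'],s['tool_rot'],s['joint_vel'].round(2))
p=cam('wrist')
for n,z in [('nest',10),('nest_seat',20),('nest_lip',28.5),('nest_stop',23.5)]:
    print(n,[(np.round(d['centre'],1),round(d['score'],2),np.round(ray(p,d['centre'],z),1)[:2]) for d in search_frame(p,n)])
c=search_frame(p,'nest')[0]['centre'];x,y=int(c[0])-100,int(c[1])-75;x=max(x,0);y=max(y,0);print('crop',x,y)
save(p,'n.png',(x,y,x+200,y+150),4)
np.savez('n.npz',T=p['T'],K=[p['fx'],p['fy'],p['cx'],p['cy']],im=p['image'])
plan([640,219,270],down(-np.pi/2))
```

```text
[639.21869269 -17.48741939 264.927654  ] [ 3.13947944e+00  1.33471706e-03 -1.56901226e+00] [-0.05 -0.04  0.03 -0.06  0.03 -0.03]
nest [(array([278.7, 197.1]), 0.59, array([614.9, -16.4]))]
nest_seat [(array([283.1, 196.6]), 0.8, array([618.2, -22.1]))]
nest_lip [(array([280.2, 199.3]), 0.76, array([616.9, -18.4]))]
nest_stop [(array([281.9, 198.6]), 0.95, array([616.5, -20.6]))]
crop 178 122
row xyz cm [-24.01  -0.16  -0.27] w deg [-0.   -0.03 -0.14]
```

View pics/n.png

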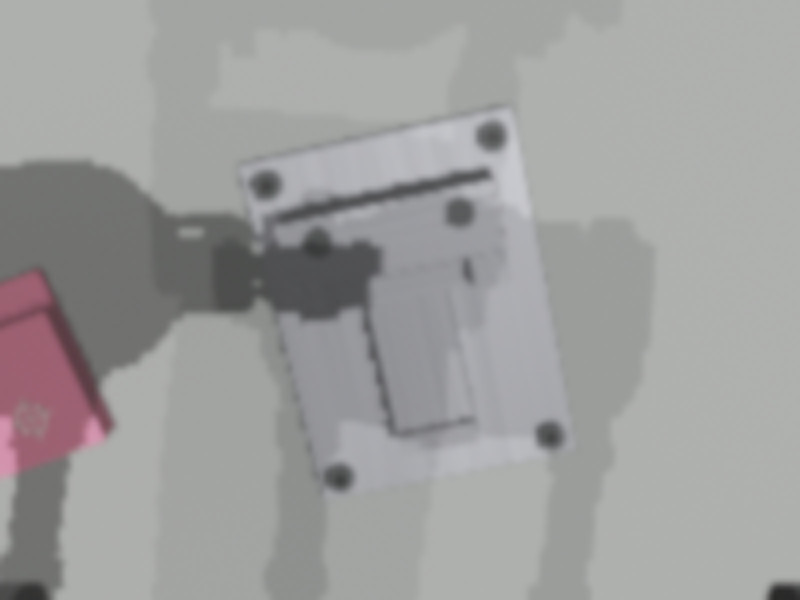

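The crop shows the base plate's corners at crop (241,163), (508,105), (572,445) and (325,496), with the lip at the far side and the front tongue pointing towards the robot. I'll fit the pose from these and go over the insert.

Emit:
arm_command(
  deltas=[
    {"x":-24,"y":0,"z":3,"wx":0,"wy":0,"wz":0,"hand":1},
    {"x":-24,"y":0,"z":3,"wx":0,"wy":0,"wz":0,"hand":1},
    {"x":-24,"y":0,"z":3,"wx":0,"wy":0,"wz":0,"hand":1},
    {"x":-24,"y":0,"z":3,"wx":0,"wy":0,"wz":0,"hand":1},
    {"x":-24,"y":0,"z":3,"wx":0,"wy":0,"wz":0,"hand":1},
    {"x":-24,"y":0,"z":3,"wx":0,"wy":0,"wz":0,"hand":1},
    {"x":-24,"y":0,"z":3,"wx":0,"wy":0,"wz":0,"hand":1},
  ],
)

```text
time_s: 3.8
tcp_pos: [638.1, 220.7, 237.2]
tool_rot: [-3.142, -0.001, -1.57]
ft_force: [-0.1, -0.1, 0.4]
finger_gap: 85.1
```

```bash
cat >> h.py <<'E'
from scipy.optimize import least_squares
def load(f):
    d=np.load(f);K=d['K'];return dict(T=d['T'],fx=K[0],fy=K[1],cx=K[2],cy=K[3],image=d['im'])
def dump(p,f): np.savez(f,T=p['T'],K=[p['fx'],p['fy'],p['cx'],p['cy']],im=p['image'])
def fit(p,pts,px,x0):
    "x,y,yaw of a thing on the bench from model points (mm) and their pixels"
    px=np.array(px,float)
    def f(v):
        M=R.from_euler('z',v[2]).as_matrix();return np.concatenate([proj(p,M@np.array(q,float)+[v[0],v[1],0])-u for q,u in zip(pts,px)])
    r=least_squares(f,x0,x_scale=[10,10,.1]);return r.x,r.fun.round(2)
E
python3 - <<'E'
from h import *
n=load('n.npz');c=np.array([(241,163),(508,105),(572,445),(325,496)])/4+[178,122]
print(fit(n,[(64,45,6),(64,-45,6),(-56,-45,6),(-56,45,6)],c,[615,-16,0.1]))
p=cam('wrist');dump(p,'i.npz')
r=search_frame(p,'insert')
for d in r: print(d['centre'],d['score'],ray(p,d['centre'],12))
u=min(r,key=lambda d:np.hypot(*(ray(p,d['centre'],12)[:2]-[585,219])))['centre'];x,y=int(u[0])-60,max(int(u[1])-45,0);print('crop',x,y)
save(p,'i.png',(x,y,x+120,y+90),6.66)
E
```

```text
(array([ 6.06605173e+02, -2.04238418e+01,  2.14271250e-01]), array([-1.14, -0.09,  0.83, -0.61,  0.88,  0.58, -0.57,  0.4 ]))
[199.8, 159.8] 0.84 [667.2451981 313.6813151  12.       ]
[277.1, 227.5] 0.71 [582.68160791 223.1070739   12.        ]
[366.9, 221.4] 0.69 [590.85899925 110.87092404  12.        ]
[175.7, 234.0] 0.63 [573.84873024 351.52087084  12.        ]
crop 217 182
```

View pics/i.png

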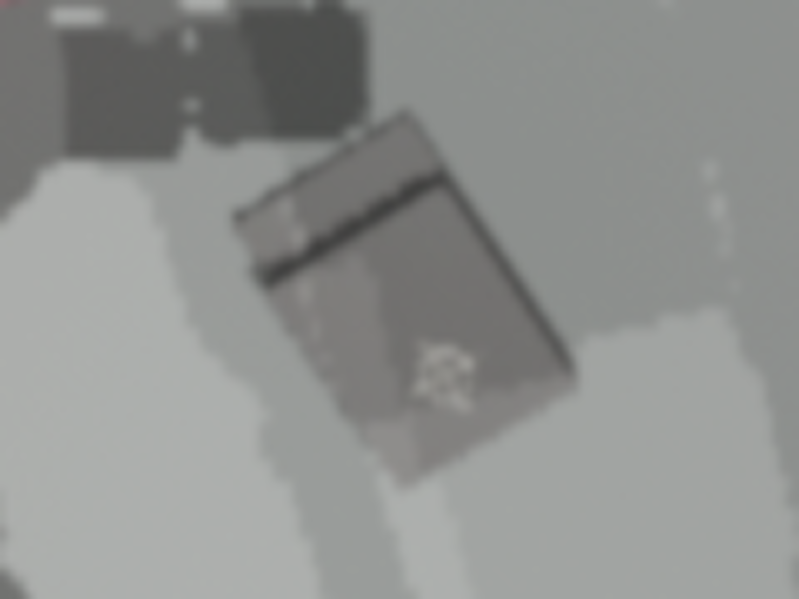

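This is the real insert: dull grey steel, thin heel step at the far side (crop (236,215) to (406,108)) and a bright ring at (445,375). The other three candidates are pink or red.

Run:
```python
from h import *
p=load('i.npz');c=np.array([(406,108),(236,215),(447,180),(263,285),(575,380),(402,490),(445,375)])/6.66+[217,182]
v,r=fit(p,[(30,-20,5),(30,20,5),(18,-20,16),(18,20,16),(-30,-20,16),(-30,20,16),(-14,0,16)],c,[583,223,0.4]);print(v,r)
# grasp point (insert -4,0) ; candidates for yaw
g=v[:2]+R.from_euler('z',v[2]).as_matrix()[:2,:2]@[-6,0]
print('grasp',g); plan([*g,90],down(v[2]-np.pi/2))
```

```text
[5.82608161e+02 2.22186205e+02 5.60896788e-01] [ 0.66  0.18 -0.59  0.38 -0.28 -0.25 -0.04  0.39  0.6   0.62 -0.28 -0.52
 -0.07 -0.79]
grasp [577.52749065 218.9945306 ]
row xyz cm [ 0.02  6.12 14.76] w deg [-2.000e-02 -5.000e-02 -3.222e+01]
```

Emit:
arm_command(
  deltas=[
    {"x":0,"y":6.2,"z":16,"wx":0,"wy":0,"wz":-32.2,"hand":1},
    {"x":0,"y":6.2,"z":16,"wx":0,"wy":0,"wz":-32.2,"hand":1},
    {"x":0,"y":6.2,"z":16,"wx":0,"wy":0,"wz":-32.2,"hand":1},
    {"x":0,"y":6.2,"z":16,"wx":0,"wy":0,"wz":-32.2,"hand":1},
    {"x":0,"y":6.2,"z":19,"wx":0,"wy":0,"wz":-32.2,"hand":0.8},
    {"x":0,"y":6.2,"z":20,"wx":0,"wy":0,"wz":-32.2,"hand":0.75},
    {"x":0,"y":6.2,"z":20,"wx":0,"wy":0,"wz":-32.2,"hand":0.75},
  ],
)

```text
time_s: 4.6
tcp_pos: [575.5, 219.1, 35.9]
tool_rot: [3.138, 0.001, -1.011]
ft_force: [0.2, -0.6, -0.2]
finger_gap: 64.3
```

Run:
```python
from h import *
s=sense();print(s['tcp_pos'],s['tool_rot'],s['finger_gap'],s['joint_vel'].round(2))
plan([576.7,218.5,13],down(.561-np.pi/2))
```

```text
[575.51490845 219.0649003   35.90492777] [ 3.13839183e+00  6.82936280e-04 -1.01092718e+00] 64.29101810649388 [ 0.01 -0.03 -0.04  0.    0.01  0.  ]
row xyz cm [ 0.11 -0.08  2.29] w deg [ 0.18  0.04 -0.06]
```

Emit:
arm_command(
  deltas=[
    {"x":0.1,"y":-0.1,"z":2.2,"wx":0,"wy":0,"wz":0,"hand":0.75},
    {"x":0.1,"y":-0.1,"z":2.2,"wx":0,"wy":0,"wz":0,"hand":0.6},
    {"x":0.1,"y":-0.1,"z":2.2,"wx":0,"wy":0,"wz":0,"hand":0.3},
    {"x":0.1,"y":-0.1,"z":2.2,"wx":0,"wy":0,"wz":0,"hand":0.3},
    {"x":0.1,"y":-0.1,"z":2.2,"wx":0,"wy":0,"wz":0,"hand":0.3},
    {"x":0.1,"y":-0.1,"z":2.2,"wx":0,"wy":0,"wz":0,"hand":0.3},
  ],
  force=50,
)

```text
time_s: 5.2
tcp_pos: [578.9, 220.9, 16.7]
tool_rot: [-3.139, -0.001, -1.009]
ft_force: [-0.8, -1.7, 3.6]
finger_gap: 38.4
```

Run:
```python
from h import *
s=sense();print(s['tcp_pos'],s['tool_rot'],s['finger_gap'],s['ft_force'],s['time_s'])
n=load('n.npz');save(n,'n2.png',(225,140,335,250),5.4)
```

```text
[578.94309203 220.85256314  16.73396712] [-3.13922911e+00 -9.45913314e-04 -1.00855687e+00] 38.36936323776075 [-0.77751072 -1.70117654  3.61082225] 5.2
```

View pics/n2.png

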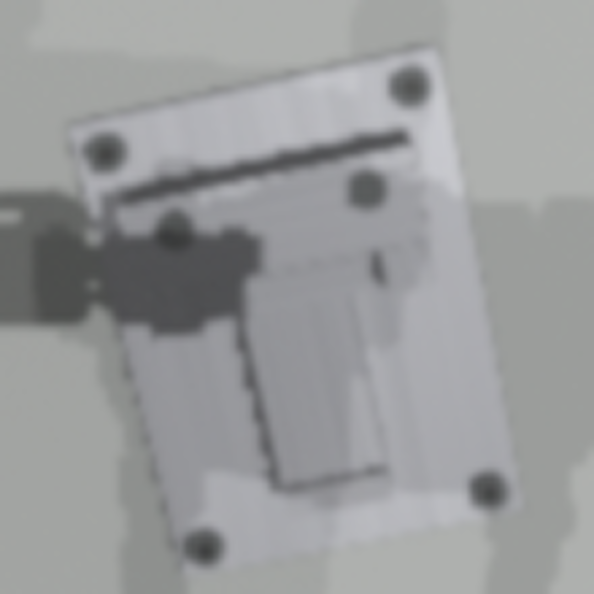

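Emit:
arm_command(
  deltas=[
    {"x":0,"y":0,"z":-5,"wx":0,"wy":0,"wz":0,"hand":0.3},
    {"x":0,"y":0,"z":-10,"wx":0,"wy":0,"wz":0,"hand":0.3},
    {"x":0,"y":0,"z":-12,"wx":0,"wy":0,"wz":0,"hand":0.3},
    {"x":0,"y":0,"z":-12,"wx":0,"wy":0,"wz":0,"hand":0.3},
  ],
)

```text
time_s: 5.6
tcp_pos: [580.9, 221.8, 139.8]
tool_rot: [-3.133, -0.002, -1.008]
ft_force: [0.1, 0.6, -1.6]
finger_gap: 38.4
```

Run:
```python
from h import *
s=sense();print(s['tcp_pos'],s['tool_rot'],s['finger_gap'],s['ft_force'],s['time_s'])
n=load('n.npz');c=np.array([(68,122),(433,45),(522,510),(185,575),(278,490),(385,470),(408,142),(115,207)])/5.4+[225,140]
m=[(64,45,6),(64,-45,6),(-56,-45,6),(-56,45,6),(-38.3,13,23.5),(-38.3,-13,23.5),(47,-34,34.5),(47,34,34.5)]
print(fit(n,m,c,[615,-16,0.1]));print(fit(n,m[:4],c[:4],[615,-16,0.1]))
print(n['T'])
plan([606+40,-20,150],down(.2-np.pi/2))
p=cam('wrist');save(p,'held.png');dump(p,'held.npz')
```

```text
[580.93801859 221.82658251 139.83047949] [-3.13258313e+00 -2.35269129e-03 -1.00846142e+00] 38.433445598747845 [ 0.07547951  0.56323694 -1.56669456] 5.6
(array([ 6.07608459e+02, -1.98536768e+01,  2.13890435e-01]), array([-0.94, -0.73,  0.23, -1.49, -0.18, -1.28, -1.01, -0.75,  1.27,
        3.68,  0.71,  3.53,  0.37, -1.04, -0.5 , -1.25]))
(array([ 6.06127918e+02, -2.04766816e+01,  2.13815094e-01]), array([-0.41,  0.42,  0.7 , -0.3 ,  0.22, -0.28, -0.55,  0.22]))
[[ 1.32901482e-03 -9.52790312e-01 -3.03626177e-01  7.16557249e+02]
 [-9.99997238e-01 -1.85481783e-03  1.44335811e-03 -1.78194975e+01]
 [-1.93838887e-03  3.03623420e-01 -9.52790146e-01  3.97485059e+02]
 [ 0.00000000e+00  0.00000000e+00  0.00000000e+00  1.00000000e+00]]
row xyz cm [23.93  7.38 -1.03] w deg [-0.53 -0.04 20.76]
```

View pics/held.png

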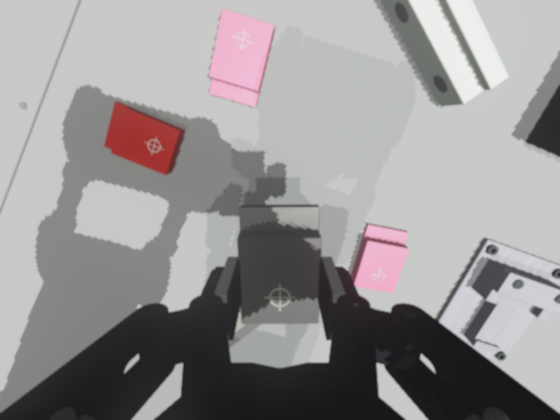

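The insert is held squarely: ring at (280,296), heel edge at row 206, and the TCP at about x = -4.8 mm of the insert. The first nest fit has 0.5 px residuals from the corners. I'll hover in front of the nest for a closer second fix.

```bash
cat >> h.py <<'E'
M=np.array([[0,-1,0],[-1,0,0],[0,0,-1.]])   # columns: tool axes in insert axes
def ins(nest,xh,zh,th,dy=0,g=(-4.8,0,16.7)):
    "TCP pose that brings the heel's lower edge to (xh,dy,zh) of the nest, heel low by th degrees"
    Rn=R.from_euler('z',nest[2]).as_matrix(); Ri=Rn@R.from_euler('y',np.radians(th)).as_matrix()
    h=np.array([nest[0],nest[1],0])+Rn@[xh,dy,zh]
    return h+Ri@(np.array(g)-[30,0,0]), Ri@M
E
python3 - <<'E'
from h import *
s=sense();print(s['tcp_pos'],s['tool_rot'],s['ft_force'],s['time_s'])
plan([562,-30,100],down(.214-np.pi/2))
E
```

```text
[578.71975276 221.12642468 136.8085806 ] [-3.13798994e+00 -8.73918496e-04 -1.00849731e+00] [-0.43092216 -0.47863831 -3.20133292] 5.65
row xyz cm [20.35 14.82  3.65] w deg [-2.100e-01 -1.000e-02  1.996e+01]
```

Emit:
arm_command(
  deltas=[
    {"x":20.4,"y":14.8,"z":2,"wx":0,"wy":0,"wz":20,"hand":0.3},
    {"x":20.4,"y":14.8,"z":2,"wx":0,"wy":0,"wz":20,"hand":0.3},
    {"x":20.4,"y":14.8,"z":2,"wx":0,"wy":0,"wz":20,"hand":0.3},
    {"x":20.4,"y":14.8,"z":2,"wx":0,"wy":0,"wz":20,"hand":0.3},
    {"x":20.4,"y":14.8,"z":2,"wx":0,"wy":0,"wz":20,"hand":0.3},
    {"x":20.4,"y":14.8,"z":3.6,"wx":0,"wy":0,"wz":20,"hand":0.3},
    {"x":20.4,"y":14.8,"z":3.6,"wx":0,"wy":0,"wz":20,"hand":0.3},
    {"x":20.4,"y":14.8,"z":3.6,"wx":0,"wy":0,"wz":20,"hand":0.3},
  ],
)

```text
time_s: 6.45
tcp_pos: [558.8, -30.3, 96.6]
tool_rot: [3.136, 0.002, -1.358]
ft_force: [-0.3, -0.2, -1.7]
finger_gap: 38.7
```

Run:
```python
from h import *
s=sense();print(s['tcp_pos'],s['tool_rot'],s['finger_gap'],s['ft_force'],s['joint_vel'].round(2))
p=cam('wrist');dump(p,'n3.npz');s=sense();print(s['tcp_pos'],s['ft_force'])
v=[606.1,-20.5,.214];Rn=R.from_euler('z',v[2]).as_matrix()
print([proj(p,Rn@q+[v[0],v[1],0]).round(1) for q in [(64,45,6),(64,-45,6),(47,-34,34.5),(47,34,34.5),(25.3,34,34.5),(25.3,-34,34.5)]])
save(p,'n3.png',(180,0,380,230),2.6)
```

```text
[558.81850435 -30.26747057  96.6408331 ] [ 3.13632716e+00  2.36869178e-03 -1.35809299e+00] 38.65586780382241 [-0.28322945 -0.15416678 -1.69375589] [ 0.03 -0.02 -0.03  0.   -0.01 -0.  ]
[559.93616483 -29.86039405  97.68206964] [-0.0441542   0.54906438 -2.2026412 ]
[array([212.3,  60.8]), array([347.6,  60.5]), array([337.2,  84. ]), array([222.5,  84.2]), array([224.6, 122.4]), array([335.2, 122.2])]
```

View pics/n3.png

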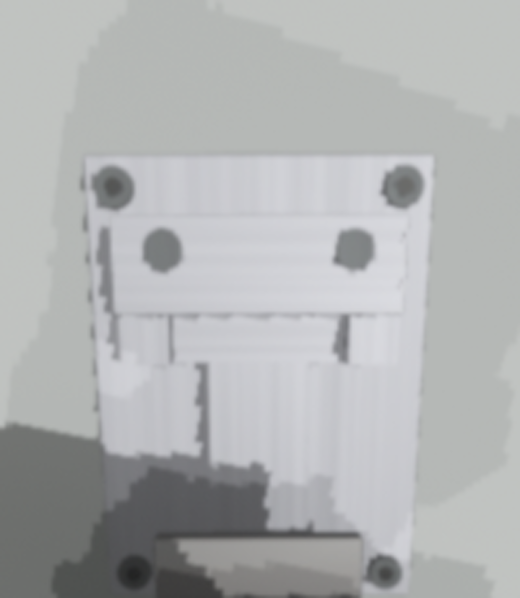

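Run:
```python
from h import *
p=load('n3.npz')
m=[(64,45,6),(64,-45,6),(47,34,34.5),(47,-34,34.5),(25.3,34,34.5),(25.3,-34,34.5),(13,34,28.5),(13,-34,28.5)]
c=np.array([(85,156),(433,156),(110,215),(405,215),(112,314),(404,314),(119,360),(398,362)])/2.6+[180,0]
v,r=fit(p,m,c,[606,-20,.21]);print(v,r)
P,Q=ins(v,10,50,10);plan(P,Q);P,Q=ins(v,19,22,10);plan(P,Q)
print(sense()['tcp_pos'],sense()['tool_rot'])
```

```text
[ 6.06944698e+02 -1.98212826e+01  2.11023886e-01] [-0.97 -1.03  0.7  -0.92 -0.46 -0.42  0.97 -0.31  0.78 -0.19 -0.74 -0.05
  0.78  1.88 -1.11  1.27]
row xyz cm [ 0.01 -2.68  2.51] w deg [-9.83  0.07  0.17]
row xyz cm [ 0.02 -3.59  5.31] w deg [-9.83  0.07  0.17]
[559.93616483 -29.86039405  97.68206964] [ 3.13865127e+00  1.48344935e-03 -1.35700595e+00]
```

Emit:
arm_command(
  deltas=[
    {"x":0,"y":-2.7,"z":2.5,"wx":-5,"wy":0,"wz":0,"hand":0.3},
    {"x":0,"y":-2.7,"z":2.5,"wx":-9.8,"wy":0,"wz":0,"hand":0.3},
    {"x":0,"y":-3.5,"z":4.5,"wx":-9.8,"wy":0,"wz":0,"hand":0.3},
    {"x":0,"y":-3.5,"z":5.2,"wx":-9.8,"wy":0,"wz":0,"hand":0.3},
    {"x":0,"y":-3.5,"z":5.2,"wx":-9.8,"wy":0,"wz":0,"hand":0.3},
    {"x":0,"y":-3.5,"z":5.2,"wx":-9.8,"wy":0,"wz":0,"hand":0.3},
  ],
)

```text
time_s: 7.1
tcp_pos: [594.8, -22.8, 47.4]
tool_rot: [2.97, 0.0, -1.357]
ft_force: [0.4, 0.3, -2.5]
finger_gap: 38.6
```

```bash
cat >> h.py <<'E'
def heel(nest,g=(-4.8,0,16.7)):
    T=tool();Ri=T[:3,:3]@M.T;h=T[:3,3]+Ri@(np.array([30,0,0])-g)
    Rn=R.from_euler('z',nest[2]).as_matrix();e=(Rn.T@Ri)
    return 'heel in nest',(Rn.T@(h-[nest[0],nest[1],0])).round(2),'rpy deg',R.from_matrix(e).as_euler('xyz',degrees=True).round(2)
E
python3 - <<'E'
from h import *
v=[606.7,-20.1,.212]
s=sense();print(heel(v),s['ft_force'],s['moment'],s['joint_vel'].round(2))
p=cam('wrist');save(p,'e.png',(180,60,380,240),3)
c=cam('scene');save(c,'s1.png',(220,180,360,300),5)
P,Q=ins(v,19,21,10);plan(P,Q);P,Q=ins(v,29.5,21,10);plan(P,Q)
E
```

```text
('heel in nest', array([ 1.921e+01, -2.000e-02,  2.497e+01]), 'rpy deg', array([0.01, 9.84, 0.12])) [ 0.39846835  0.33141026 -2.4905783 ] [-0.00819453 -0.15462383  0.00643096] [-0.01 -0.02 -0.01 -0.   -0.    0.  ]
row xyz cm [-0.08  0.    0.48] w deg [-0.28 -0.04  0.07]
row xyz cm [-0.08 -1.03  0.3 ] w deg [-0.28 -0.04  0.07]
```

View pics/e.png

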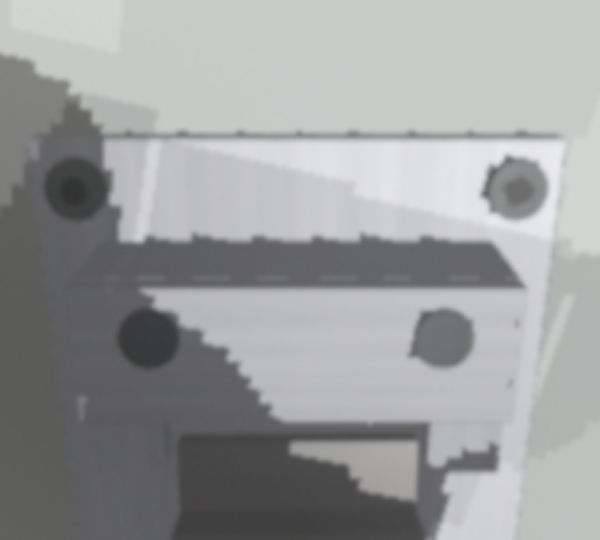

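The view shows the heel centred between the cheeks (gaps about 12 and 10 crop px) and just in front of the lip. I'll lower it to floor level next.

Emit:
arm_command(
  deltas=[
    {"x":0,"y":0,"z":0.25,"wx":0,"wy":0,"wz":0,"hand":0.3},
    {"x":0,"y":0,"z":0.4,"wx":0,"wy":0,"wz":0,"hand":0.3},
    {"x":0,"y":0,"z":0.4,"wx":0,"wy":0,"wz":0,"hand":0.3},
    {"x":0,"y":0,"z":0.4,"wx":0,"wy":0,"wz":0,"hand":0.3},
  ],
)

```text
time_s: 7.6
tcp_pos: [594.7, -23.7, 43.3]
tool_rot: [2.971, 0.0, -1.358]
ft_force: [0.4, 0.9, -2.4]
finger_gap: 38.1
```

Run:
```python
from h import *
v=[606.7,-20.1,.212]
s=sense();print(heel(v),s['ft_force'],s['moment'],s['joint_vel'].round(2))
```

```text
('heel in nest', array([18.95, -1.  , 20.93]), 'rpy deg', array([0.  , 9.8 , 0.05])) [ 0.36488587  0.91991046 -2.38262709] [ 0.03516648 -0.13825576 -0.0321773 ] [ 0.  0. -0.  0.  0. -0.]
```

Emit:
arm_command(
  deltas=[
    {"x":0,"y":-0.4,"z":-0.07,"wx":0,"wy":0,"wz":0,"hand":0.3},
    {"x":0,"y":-0.7,"z":-0.12,"wx":0,"wy":0,"wz":0,"hand":0.3},
    {"x":0,"y":-0.95,"z":-0.17,"wx":0,"wy":0,"wz":0,"hand":0.3},
    {"x":0,"y":-0.95,"z":-0.17,"wx":0,"wy":0,"wz":0,"hand":0.3},
    {"x":0,"y":-0.95,"z":-0.17,"wx":0,"wy":0,"wz":0,"hand":0.3},
  ],
)

```text
time_s: 8.1
tcp_pos: [604.3, -21.5, 43.2]
tool_rot: [2.97, 0.0, -1.358]
ft_force: [-0.3, -1.2, -2.5]
finger_gap: 38.6
```

Run:
```python
from h import *
v=[606.7,-20.1,.212]
s=sense();print(heel(v),s['ft_force'],s['moment'],s['joint_vel'].round(2))
```

```text
('heel in nest', array([28.79, -0.81, 20.81]), 'rpy deg', array([0.  , 9.81, 0.07])) [-0.26147702 -1.17078552 -2.48637138] [ 0.06653604 -0.15794103 -0.04877561] [-0.   -0.    0.01 -0.    0.    0.  ]
```

Emit:
arm_command(
  deltas=[
    {"x":0,"y":-0.1,"z":-0.02,"wx":0,"wy":0,"wz":0,"hand":0.3},
    {"x":0,"y":-0.15,"z":-0.03,"wx":0,"wy":0,"wz":0,"hand":0.3},
    {"x":0,"y":-0.15,"z":-0.03,"wx":0,"wy":0,"wz":0,"hand":0.3},
  ],
)

```text
time_s: 8.4
tcp_pos: [605.7, -21.2, 43.3]
tool_rot: [2.971, -0.0, -1.358]
ft_force: [-0.5, -0.2, -2.8]
finger_gap: 38.3
```

Run:
```python
from h import *
v=[606.7,-20.1,.212]
s=sense();print(heel(v),s['ft_force'],s['moment'])
```

```text
('heel in nest', array([30.28, -0.84, 20.94]), 'rpy deg', array([-0.  ,  9.8 ,  0.06])) [-0.49326589 -0.17677875 -2.7816195 ] [ 0.02786769 -0.12761127  0.04718494]
```

Emit:
arm_command(
  deltas=[
    {"x":0,"y":-0.1,"z":-0.02,"wx":0,"wy":0,"wz":0,"hand":0.3},
    {"x":0,"y":-0.1,"z":-0.02,"wx":0,"wy":0,"wz":0,"hand":0.3},
  ],
)

```text
time_s: 8.6
tcp_pos: [606.1, -21.1, 43.3]
tool_rot: [2.969, 0.0, -1.358]
ft_force: [-1.5, -0.1, -1.2]
finger_gap: 38.3
```

Run:
```python
from h import *
v=[606.7,-20.1,.212]
s=sense();print(heel(v),s['ft_force'],s['moment'])
```

```text
('heel in nest', array([30.67, -0.81, 20.83]), 'rpy deg', array([0.01, 9.88, 0.07])) [-1.50923155 -0.07508759 -1.16170167] [-0.08914191  0.14839184 -0.00915427]
```

```bash
cat > seq.py <<'E'
from h import *
v=[606.7,-20.1,.212]
def seq(a,bs,dy=-.8):
    P,Q=ins(v,*a,dy)
    for b in bs:
        p,q=ins(v,*b,dy);print(b,(Q.T@(p-P)/10).round(2),np.degrees(R.from_matrix(Q.T@q).as_rotvec()).round(1))
E
python3 -c "
from seq import *
seq((31.3,20.8,9.85),[(30.1,20.8,9.85),(30.1,20.7,7),(30.1,20.6,4),(30.1,20.5,1.5)])"
```

```text
(30.1, 20.8, 9.85) [-0.    0.12  0.02] [0. 0. 0.]
(30.1, 20.7, 7) [-0.    0.2   0.21] [ 2.8 -0.  -0. ]
(30.1, 20.6, 4) [-0.    0.27  0.4 ] [ 5.8 -0.  -0. ]
(30.1, 20.5, 1.5) [-0.    0.32  0.57] [ 8.4 -0.  -0. ]
```

Emit:
arm_command(
  deltas=[
    {"x":0,"y":0.12,"z":0.02,"wx":0,"wy":0,"wz":0,"hand":0.3},
    {"x":0,"y":0.2,"z":0.2,"wx":2.8,"wy":0,"wz":0,"hand":0.3},
    {"x":0,"y":0.27,"z":0.4,"wx":5.8,"wy":0,"wz":0,"hand":0.3},
    {"x":0,"y":0.32,"z":0.57,"wx":8.4,"wy":0,"wz":0,"hand":0.3},
    {"x":0,"y":0.32,"z":0.57,"wx":8.4,"wy":0,"wz":0,"hand":0.3},
  ],
)

```text
time_s: 9.1
tcp_pos: [601.7, -22.0, 38.2]
tool_rot: [3.117, 0.0, -1.358]
ft_force: [-0.0, -0.7, -2.0]
finger_gap: 38.6
```

Run:
```python
from seq import *
s=sense();print(heel(v),s['ft_force'],s['moment'])
seq((30.1,20.5,1.5),[(30.1,20,0.)])
p=cam('wrist');print(search_frame(p,'insert')[:1]);save(p,'f.png',(200,100,360,340),2.5)
```

```text
('heel in nest', array([29.11, -0.83, 20.69]), 'rpy deg', array([0.01, 1.4 , 0.03])) [-0.04732664 -0.71606745 -2.04555939] [ 0.05549819  0.02194456 -0.03315689]
(30.1, 20, 0.0) [0.   0.04 0.14] [1.5 0.  0. ]
[{'centre': [279.3, 270.8], 'score': 0.81}]
```

View pics/f.png

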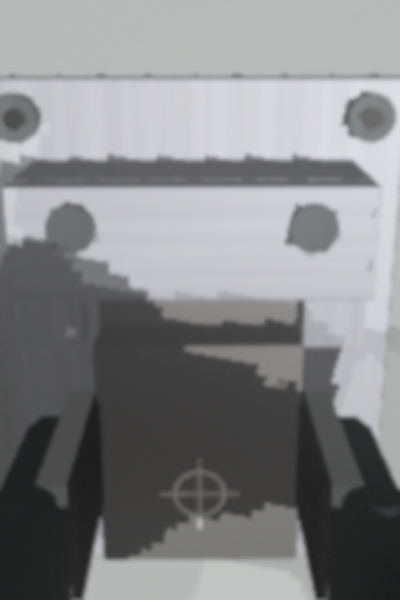

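The view shows the heel under the lip and the insert between the cheeks and the fingers. The numbers say it sits 1 mm too near the front stop, so I'll shift it forward and then lay it flat.

Emit:
arm_command(
  deltas=[
    {"x":0,"y":-0.1,"z":0,"wx":0,"wy":0,"wz":0,"hand":0.3},
    {"x":0,"y":-0.1,"z":0,"wx":0,"wy":0,"wz":0,"hand":0.3},
    {"x":0,"y":-0.08,"z":0.1,"wx":1,"wy":0,"wz":0,"hand":0.3},
    {"x":0,"y":-0.06,"z":0.16,"wx":1.5,"wy":0,"wz":0,"hand":0.3},
    {"x":0,"y":-0.06,"z":0.16,"wx":1.5,"wy":0,"wz":0,"hand":0.3},
  ],
)

```text
time_s: 9.7
tcp_pos: [603.4, -21.7, 36.8]
tool_rot: [-3.139, -0.0, -1.358]
ft_force: [-0.3, -0.2, -1.9]
finger_gap: 38.7
```

Run:
```python
from seq import *
s=sense();print(heel(v),s['ft_force'],s['moment'])
```

```text
('heel in nest', array([31.25, -0.83, 20.16]), 'rpy deg', array([-0.  , -0.16,  0.05])) [-0.32941979 -0.24756306 -1.88943625] [ 0.05958534  0.06319197 -0.0656574 ]
```

Emit:
arm_command(
  deltas=[
    {"x":0,"y":0.08,"z":0,"wx":0,"wy":0,"wz":0,"hand":0.3},
    {"x":0,"y":0.08,"z":0.05,"wx":0,"wy":0,"wz":0,"hand":0.3},
    {"x":0,"y":0.08,"z":0.1,"wx":0,"wy":0,"wz":0,"hand":0.3},
  ],
)

```text
time_s: 10.0
tcp_pos: [602.8, -21.9, 36.7]
tool_rot: [-3.14, -0.0, -1.358]
ft_force: [-3.3, 0.2, 7.7]
finger_gap: 38.6
```

Run:
```python
from seq import *
s=sense();print(heel(v),s['ft_force'],s['moment'])
```

```text
('heel in nest', array([30.61, -0.92, 20.04]), 'rpy deg', array([-0.  , -0.1 ,  0.06])) [-3.29520706  0.24481491  7.71726279] [0.06620843 0.54875277 0.00708237]
```

Floor contact shows at about 10 N with the insert flat. I'll ease off, release and rise.

Emit:
arm_command(
  deltas=[
    {"x":0,"y":0,"z":-0.05,"wx":0,"wy":0,"wz":0,"hand":0.3},
    {"x":0,"y":0,"z":-0.05,"wx":0,"wy":0,"wz":0,"hand":0.6},
    {"x":0,"y":0,"z":-0.05,"wx":0,"wy":0,"wz":0,"hand":0.75},
    {"x":0,"y":0,"z":-0.05,"wx":0,"wy":0,"wz":0,"hand":0.75},
    {"x":0,"y":0,"z":-2,"wx":0,"wy":0,"wz":0,"hand":0.75},
    {"x":0,"y":0,"z":-6,"wx":0,"wy":0,"wz":0,"hand":0.75},
    {"x":0,"y":0,"z":-7,"wx":0,"wy":0,"wz":0,"hand":0.75},
    {"x":0,"y":0,"z":-7,"wx":0,"wy":0,"wz":0,"hand":0.75},
  ],
)

```text
time_s: 10.8
tcp_pos: [604.6, -22.2, 108.2]
tool_rot: [-3.134, -0.002, -1.358]
ft_force: [-0.0, 0.1, -0.6]
finger_gap: 63.8
```

Run:
```python
from h import *
s=sense();print(s['tcp_pos'],s['tool_rot'],s['ft_force'],s['finger_gap'],s['joint_vel'].round(2))
p=cam('wrist');dump(p,'g.npz');save(p,'g.png',(180,60,380,260),3)
print([(d['centre'],d['score'],ray(p,d['centre'],36)) for d in search_frame(p,'ring')])
```

```text
[604.61950633 -22.19896546 108.22300272] [-3.13435700e+00 -1.84141330e-03 -1.35767204e+00] [-0.02451958  0.11258481 -0.55724918] 63.77045125138444 [ 0.    0.04  0.04 -0.   -0.01 -0.  ]
[([105.7, 201.5], 0.77, array([599.606148  , 100.89770263,  36.        ])), ([275.0, 227.8], 0.67, array([605.4478111 , -19.14230918,  36.        ]))]
```

View pics/g.png

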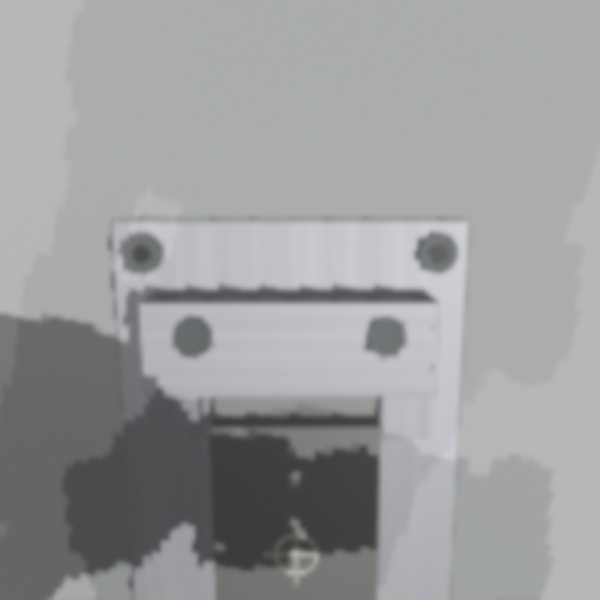

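The insert lies flat with its heel under the lip, and the ring is at about (279,245) px. I'll measure the ring from this picture and move on to the punch.

Run:
```python
from h import *
p=load('g.npz');print(ray(p,(279,244.7),36))
plan([470,-262,235],down(-1.735))
```

```text
[593.18692525 -24.73385377  36.        ]
row xyz cm [ 20.68  17.94 -13.02] w deg [-0.05  0.03 21.61]
```

Emit:
arm_command(
  deltas=[
    {"x":0,"y":0,"z":-5,"wx":0,"wy":0,"wz":4,"hand":0.75},
    {"x":20.7,"y":17.9,"z":-13,"wx":0,"wy":0,"wz":21.6,"hand":0.75},
    {"x":20.7,"y":17.9,"z":-13,"wx":0,"wy":0,"wz":21.6,"hand":0.75},
    {"x":20.7,"y":17.9,"z":-13,"wx":0,"wy":0,"wz":21.6,"hand":0.75},
    {"x":20.7,"y":17.9,"z":-13,"wx":0,"wy":0,"wz":21.6,"hand":0.75},
    {"x":20.7,"y":17.9,"z":-13,"wx":0,"wy":0,"wz":21.6,"hand":0.75},
    {"x":20.7,"y":17.9,"z":-13,"wx":0,"wy":0,"wz":21.6,"hand":0.75},
    {"x":20.7,"y":17.9,"z":-13,"wx":0,"wy":0,"wz":21.6,"hand":0.75},
  ],
)

```text
time_s: 11.7
tcp_pos: [469.0, -265.7, 235.0]
tool_rot: [-3.141, -0.001, -1.74]
ft_force: [0.0, 0.2, 0.1]
finger_gap: 64.3
```

Run:
```python
from h import *
s=sense();print(s['tcp_pos'],s['tool_rot'],s['joint_vel'].round(2))
p=cam('wrist');dump(p,'b.npz');s=sense();print(s['tcp_pos'])
for n,z in [('punch',115),('scriber',95),('pin_punch',95),('block',50)]:
    print(n,[(d['centre'],round(d['score'],2),ray(p,d['centre'],z).round(1)) for d in search_frame(p,n)[:2]])
save(p,'b.png',(180,70,400,290),2.7)
```

```text
[ 469.01970526 -265.66352109  235.0409845 ] [-3.14062947e+00 -8.37289500e-04 -1.73977427e+00] [ 0.07  0.02  0.02  0.06 -0.01  0.04]
[ 469.57455576 -263.54153208  234.20951424]
punch [([280.6, 204.2], 0.81, array([ 473.8, -267.9,  115. ]))]
scriber [([283.8, 149.2], 0.88, array([ 517.6, -278.3,   95. ])), ([25.4, 104.1], 0.26, array([591.6, -68.6,  95. ]))]
pin_punch [([285.7, 94.1], 0.86, array([ 562.2, -287.3,   95. ]))]
block [([288.4, 130.2], 0.69, array([ 531. , -285.9,   50. ]))]
```

View pics/b.png

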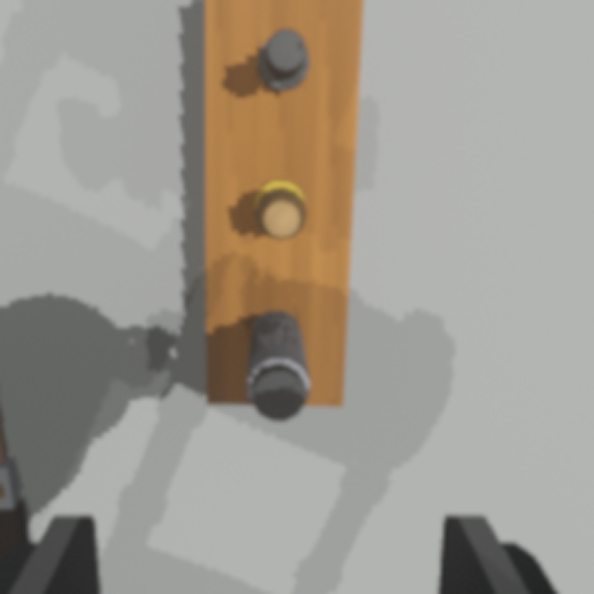

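The view shows the punch, with its dark cap at about (283,215) px and ringed barrel, nearest in the block. It is the tallest and thickest of the three; the brass/wood scriber and the dark pin punch are farther along.

Run:
```python
from h import *
p=load('b.npz')
print(ray(p,(283,215.2),130),ray(p,(283,211),122))
h=(ray(p,(284,91),107),ray(p,(284.3,150.5),102));print(h)
# block top corners near end, z=50 : crop (207,402),(343,405); left edge (205,0), right (363,0)
for c in [(207,402),(343,405),(205,5),(363,5)]: print(ray(p,np.array(c)/2.7+[180,70],50).round(1))
X=ray(p,(283,215.2),130);plan([X[0],X[1],84],down(-1.72))
```

```text
[ 468.43282054 -268.89791773  130.        ] [ 469.55664075 -269.1847384   122.        ]
(array([ 564.00045974, -285.97907065,  107.        ]), array([ 517.16066159, -278.5324733 ,  102.        ]))
[ 443.4 -236.2   50. ]
[ 432.7 -290.9   50. ]
[ 589.6 -263.8   50. ]
[ 580.1 -319.1   50. ]
row xyz cm [ 0.89  0.07 14.97] w deg [ 0.06  0.14 -0.76]
```

Emit:
arm_command(
  deltas=[
    {"x":0.9,"y":0,"z":5,"wx":0,"wy":0,"wz":1,"hand":0.75},
    {"x":0.9,"y":0,"z":10,"wx":0,"wy":0,"wz":1,"hand":0.75},
    {"x":0.9,"y":0,"z":14,"wx":0,"wy":0,"wz":1,"hand":0.75},
    {"x":0.9,"y":0,"z":15,"wx":0,"wy":0,"wz":1,"hand":0.75},
    {"x":0.9,"y":0,"z":15,"wx":0,"wy":0,"wz":1,"hand":0.75},
  ],
)

```text
time_s: 12.45
tcp_pos: [468.6, -268.9, 83.1]
tool_rot: [3.138, 0.003, -1.75]
ft_force: [0.7, -1.0, 1.1]
finger_gap: 64.3
```

Run:
```python
from h import *
s=sense();print(s['tcp_pos'],s['tool_rot'],s['ft_force'],s['joint_vel'].round(2))
plan([468.6,-269,84],down(-1.76))
```

```text
[ 468.55263799 -268.88696855   83.1039732 ] [ 3.13816517e+00  3.05491078e-03 -1.75042083e+00] [ 0.71776268 -1.00612085  1.05081496] [-0.01 -0.06 -0.06 -0.    0.01 -0.  ]
row xyz cm [ 0.01 -0.01 -0.09] w deg [0.2  0.17 0.55]
```

Emit:
arm_command(
  deltas=[
    {"x":0,"y":0,"z":-0.1,"wx":0,"wy":0,"wz":0,"hand":0.4},
    {"x":0,"y":0,"z":-0.1,"wx":0,"wy":0,"wz":0,"hand":0.1},
    {"x":0,"y":0,"z":-0.1,"wx":0,"wy":0,"wz":0,"hand":0.1},
    {"x":0,"y":0,"z":-0.1,"wx":0,"wy":0,"wz":0,"hand":0.1},
    {"x":0,"y":0,"z":-0.1,"wx":0,"wy":0,"wz":0,"hand":0.1},
    {"x":0,"y":0,"z":-0.1,"wx":0,"wy":0,"wz":0,"hand":0.1},
  ],
  force=80,
)

```text
time_s: 13.05
tcp_pos: [471.5, -271.8, 88.8]
tool_rot: [-3.136, -0.0, -1.753]
ft_force: [1.0, 1.8, 6.7]
finger_gap: 18.4
```

Run:
```python
from h import *
s=sense();print(s['tcp_pos'],s['tool_rot'],s['ft_force'],s['moment'],s['finger_gap'])
```

```text
[ 471.52219019 -271.78725556   88.76305112] [-3.13569998e+00 -3.34516207e-04 -1.75262930e+00] [0.96709035 1.75212409 6.70267943] [ 0.3513254  -0.01057901 -0.0110589 ] 18.357874367833237
```

Emit:
arm_command(
  deltas=[
    {"x":0,"y":0,"z":0,"wx":0,"wy":0,"wz":0,"hand":0.1},
    {"x":0,"y":0,"z":0,"wx":0,"wy":0,"wz":0,"hand":0.1},
  ],
)

```text
time_s: 13.25
tcp_pos: [471.5, -271.8, 88.8]
tool_rot: [-3.136, -0.0, -1.753]
ft_force: [0.8, 2.4, 6.8]
finger_gap: 18.4
```

Run:
```python
from h import *
s=sense();print(s['tcp_pos'],s['tool_rot'],s['ft_force'],s['moment'],s['finger_gap'])
p=cam('wrist');dump(p,'h1.npz');s=sense();print(s['tcp_pos'],s['ft_force'])
```

```text
[ 471.53546334 -271.80312551   88.78330751] [-3.13566631e+00 -3.56370427e-04 -1.75263650e+00] [0.81368037 2.43284495 6.76539148] [ 0.3576991  -0.12077508 -0.04690916] 18.423865682349078
[ 471.50745656 -271.80064446   88.75976767] [1.1677439  2.23538834 6.80797438]
```

Emit:
arm_command(
  deltas=[
    {"x":0,"y":0,"z":-1,"wx":0,"wy":0,"wz":0,"hand":0.1},
    {"x":0,"y":0,"z":-3,"wx":0,"wy":0,"wz":0,"hand":0.1},
    {"x":0,"y":0,"z":-6,"wx":0,"wy":0,"wz":0,"hand":0.1},
    {"x":0,"y":0,"z":-8,"wx":0,"wy":0,"wz":0,"hand":0.1},
    {"x":0,"y":0,"z":-9,"wx":0,"wy":0,"wz":0,"hand":0.1},
    {"x":0,"y":0,"z":-9,"wx":0,"wy":0,"wz":0,"hand":0.1},
    {"x":0,"y":0,"z":-9,"wx":0,"wy":0,"wz":0,"hand":0.1},
  ],
)

```text
time_s: 14.0
tcp_pos: [468.8, -270.7, 175.6]
tool_rot: [-3.141, 0.001, -1.752]
ft_force: [0.1, 0.7, -2.5]
finger_gap: 18.6
```

Run:
```python
from h import *
s=sense();print(s['tcp_pos'],s['tool_rot'],s['ft_force'],s['moment'],s['finger_gap'],s['joint_vel'].round(3))
# rotation kept; hover so the tip (~tool y 0) stands 20 mm above ring
p=cam('wrist');dump(p,'h2.npz');print(search_frame(p,'tip')[:2])
print('tip proj',[proj(p,(tool()@[0,y,82,1])[:3]).round(1) for y in (-4,0,4)],'at zt 74',proj(p,(tool()@[0,0,74,1])[:3]))
s=sense();print(s['tcp_pos'])
plan([593.3,-24.2,36+25+80])
```

```text
[ 468.80785408 -270.67693351  175.61831479] [-3.14132902e+00  1.10564486e-03 -1.75219263e+00] [ 0.07457579  0.68365291 -2.49856943] [ 0.03136225 -0.00410235  0.01342698] 18.555149092954426 [-0.     0.019  0.016  0.001  0.003 -0.   ]
[]
tip proj [array([278.6, 219.8]), array([278.6, 224.9]), array([278.6, 229.8])] at zt 74 [278.62335781 228.552114  ]
[ 468.39722891 -270.31516999  174.73198439]
row xyz cm [-26.45  -7.85   3.41] w deg [0. 0. 0.]
```

Run:
```python
from h import *
p=cam('wrist');T=tool()
for d in silhouettes(p,'punch')[:2]:
    r=d['region'];ys,xs=np.nonzero(r);print(d['score'],d['centre'],ys.min(),ys.max(),xs.min(),xs.max())
    for y in range(ys.min(),ys.max(),6): q=xs[ys==y];print(y,q.min() if len(q) else None,q.max() if len(q) else None,end=' | ')
    print()
pt=lambda x,y,z:proj(p,(T@[x,y,z,1])[:3]).round(1)
for t in (-3,0,3): print(t,'tip',pt(0,t,79.8),'pinbase',pt(0,t,65.8),'shoulder far',pt(0,t-10,38.8),'sides',pt(-10,t,38.8),pt(10,t,38.8),'cap',pt(0,t,-41))
print(T[:3,3])
g=p['image'][:,278:282].mean((1,2));print(g[200:300].round().astype(int))
```

```text
0.93 [276.2, 308.8] 231 366 254 304
231 279 280 | 237 275 284 | 243 271 288 | 249 266 293 | 255 264 295 | 261 263 296 | 267 263 296 | 273 262 296 | 279 262 297 | 285 261 298 | 291 261 298 | 297 260 299 | 303 259 300 | 309 258 300 | 315 258 301 | 321 256 303 | 327 255 304 | 333 254 304 | 339 256 303 | 345 259 302 | 351 259 301 | 357 261 299 | 363 266 294 | 
0.33 [159.2, 278.7] 230 308 151 174
230 153 157 | 236 151 159 | 242 153 160 | 248 154 161 | 254 155 162 | 260 156 163 | 266 151 167 | 272 152 168 | 278 152 170 | 284 154 172 | 290 155 173 | 296 156 174 | 302 157 170 | 
-3 tip [279.1 221.6] pinbase [279.1 228.2] shoulder far [279.  228.3] sides [262.7 243.6] [295.3 243.6] cap [278.8 331.3]
0 tip [279.1 225.4] pinbase [279.1 232.2] shoulder far [279.  232.9] sides [262.8 248.1] [295.3 248.1] cap [278.8 338.2]
3 tip [279.1 229.1] pinbase [279.1 236.2] shoulder far [279.  237.5] sides [262.9 252.5] [295.2 252.5] cap [278.8 344.9]
[ 468.48399653 -270.33402612  174.71138372]
[117 105  84  68  63  62  61  61  61  61  61  61  59  58  59  60  62  67
  71  73  74  74  74  74  74  74  74  74  74  73  70  63  57  59  69  76
  78  77  78  77  77  78  78  79  79  79  79  78  74  68  71  72  68  70
  72  67  70  73  68  67  72  70  66  71  74  67  66  71  72  65  67  73
  71  65  67  73  72  64  64  71  73  66  60  68  74  73  64  60  68  74
  76  75  75  75  75  75  75  75  75  75]
```

The silhouette puts the pin tip at px row 231, so it sits about 4.2 mm along tool y from the TCP axis. That agrees with the cap and shoulder rows. Next I'll hover over the ring.

```bash
python3 -c "
from h import *
plan([597.5,-25,130],down(-1.752))"
```

```text
row xyz cm [-26.46  -8.25   4.52] w deg [ 0.06  0.11 -0.01]
```

Emit:
arm_command(
  deltas=[
    {"x":-26.5,"y":-8.2,"z":0,"wx":0,"wy":0,"wz":0,"hand":0.1},
    {"x":-26.5,"y":-8.2,"z":0,"wx":0,"wy":0,"wz":0,"hand":0.1},
    {"x":-26.5,"y":-8.2,"z":0,"wx":0,"wy":0,"wz":0,"hand":0.1},
    {"x":-26.5,"y":-8.2,"z":0,"wx":0,"wy":0,"wz":0,"hand":0.1},
    {"x":-26.5,"y":-8.2,"z":0,"wx":0,"wy":0,"wz":0,"hand":0.1},
    {"x":-26.5,"y":-8.2,"z":2,"wx":0,"wy":0,"wz":0,"hand":0.1},
    {"x":-26.5,"y":-8.2,"z":4,"wx":0,"wy":0,"wz":0,"hand":0.1},
    {"x":-26.5,"y":-8.2,"z":4.5,"wx":0,"wy":0,"wz":0,"hand":0.1},
  ],
)

```text
time_s: 15.0
tcp_pos: [595.6, -23.6, 128.0]
tool_rot: [3.136, -0.0, -1.75]
ft_force: [-0.6, 0.3, -1.6]
finger_gap: 18.4
```

Emit:
arm_command(
  deltas=[
    {"x":0,"y":0,"z":0,"wx":0,"wy":0,"wz":0,"hand":0.1},
    {"x":0,"y":0,"z":0,"wx":0,"wy":0,"wz":0,"hand":0.1},
    {"x":0,"y":0,"z":0,"wx":0,"wy":0,"wz":0,"hand":0.1},
  ],
)

```text
time_s: 15.3
tcp_pos: [598.8, -26.1, 132.8]
tool_rot: [-3.138, 0.001, -1.754]
ft_force: [-0.3, 0.5, -2.3]
finger_gap: 18.2
```

Run:
```python
from h import *
s=sense();print(s['tcp_pos'],s['tool_rot'],s['ft_force'],s['joint_vel'].round(3))
p=cam('wrist');T=tool();dump(p,'r.npz')
pt=lambda q:proj(p,q).round(1)
print('ring nominal px',pt([593.4,-24.2,36]),'tip px nominal',pt((T@[0,4.2,79.8,1])[:3]),(T@[0,4.2,79.8,1])[:3])
print('ring',[(d['centre'],round(d['score'],2)) for d in search_frame(p,'ring')])
for d in silhouettes(p,'punch')[:1]:
    ys,xs=np.nonzero(d['region']);print(ys.min(),xs[ys==ys.min()].mean(),xs[ys==ys.min()+6].mean())
save(p,'r.png',(239,180,319,260),7.5)
```

```text
[598.76920159 -26.07954372 132.76044556] [-3.13800672e+00  7.54997128e-04 -1.75350547e+00] [-0.32872865  0.52114088 -2.25021321] [ 0.001 -0.006 -0.002  0.002 -0.001  0.   ]
ring nominal px [278.1 225.3] tip px nominal [279.  230.8] [594.99867715 -25.26809375  53.05657464]
ring [([132.8, 246.5], 0.91), ([270.8, 209.0], 0.84)]
231 279.5 279.5
```

View pics/r.png

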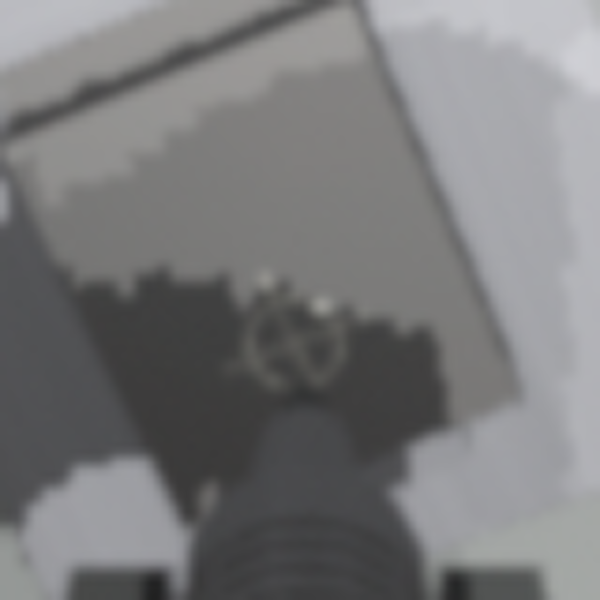

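The last view shows the ring centre at (278.1,225.7) px, within 0.5 px of where my measured position (593.4,-24.2,36) projects. The tip is at (279.6,231.2), also as predicted. I'll correct by about -1 mm in tool x and +2.1 mm in tool y, then lower.

Emit:
arm_command(
  deltas=[
    {"x":-0.1,"y":0.21,"z":0,"wx":0,"wy":0,"wz":0,"hand":0.1},
    {"x":-0.1,"y":0.21,"z":0.3,"wx":0,"wy":0,"wz":0,"hand":0.1},
    {"x":-0.1,"y":0.21,"z":0.6,"wx":0,"wy":0,"wz":0,"hand":0.1},
    {"x":-0.1,"y":0.21,"z":0.9,"wx":0,"wy":0,"wz":0,"hand":0.1},
    {"x":-0.1,"y":0.21,"z":1.1,"wx":0,"wy":0,"wz":0,"hand":0.1},
    {"x":-0.1,"y":0.21,"z":1.1,"wx":0,"wy":0,"wz":0,"hand":0.1},
    {"x":-0.1,"y":0.21,"z":1.1,"wx":0,"wy":0,"wz":0,"hand":0.1},
    {"x":-0.1,"y":0.21,"z":1.1,"wx":0,"wy":0,"wz":0,"hand":0.1},
  ],
)

```text
time_s: 16.25
tcp_pos: [596.3, -23.8, 120.7]
tool_rot: [-3.14, 0.001, -1.752]
ft_force: [-0.5, -0.7, -2.8]
finger_gap: 18.4
```

```bash
cat >> h.py <<'E'
def tip(): 
    T=tool();s=sense();print('tip',(T@[.3,4.2,79.8,1])[:3].round(2),'tcp',T[:3,3].round(2),'rot',np.round(s['tool_rot'],4),'F',s['ft_force'].round(1),s['moment'].round(2),s['time_s'])
E
python3 - <<'E'
from h import *
tip()
p=cam('wrist');ys,xs=np.nonzero(silhouettes(p,'punch')[0]['region']);print(ys.min(),xs[ys==ys.min()].mean())
print('ring px',proj(p,[593.1,-24.2,36]))
r=search_frame(p,'ring');print([(d['centre'],round(d['score'],2)) for d in r])
E
```

```text
tip [592.32 -23.27  40.9 ] tcp [596.35 -23.77 120.71] rot [-3.1398e+00  7.0000e-04 -1.7521e+00] F [-0.5 -0.7 -2.8] [-0.04  0.02  0.01] 16.25
232 279.5
ring px [280.50790921 227.34079845]
[([127.0, 249.0], 0.9), ([273.2, 209.0], 0.61)]
```

Emit:
arm_command(
  deltas=[
    {"x":0.07,"y":-0.09,"z":0,"wx":0,"wy":0,"wz":0,"hand":0.1},
    {"x":0.07,"y":-0.09,"z":0,"wx":0,"wy":0,"wz":0,"hand":0.1},
    {"x":0.07,"y":-0.09,"z":0,"wx":0,"wy":0,"wz":0,"hand":0.1},
  ],
)

```text
time_s: 16.7
tcp_pos: [597.0, -24.7, 120.7]
tool_rot: [-3.14, 0.001, -1.752]
ft_force: [-0.6, 1.3, -2.1]
finger_gap: 18.3
```

Run:
```python
from h import *
tip();p=cam('wrist');dump(p,'r2.npz');tip()
ys,xs=np.nonzero(silhouettes(p,'punch')[0]['region']);print(ys.min(),xs[ys==ys.min()].mean())
print('ring px predicted',proj(p,[593.1,-24.2,36]),'tip pred',proj(p,(tool()@[.3,4.2,79.8,1])[:3]))
im=p['image'][205:240,262:298].astype(int).mean(2).round().astype(int)
for i,r in enumerate(im): print(205+i,' '.join('%3d'%a for a in r))
```

```text
tip [592.98 -24.2   40.87] tcp [597.02 -24.69 120.68] rot [-3.1399e+00  7.0000e-04 -1.7522e+00] F [-0.6  1.3 -2.1] [ 0.03  0.02 -0.05] 16.7
tip [592.92 -24.17  40.86] tcp [596.97 -24.66 120.67] rot [-3.1400e+00  7.0000e-04 -1.7522e+00] F [ 0.1  0.4 -0.5] [-0.01 -0.02  0.06] 16.75
231 279.5
ring px predicted [279.47703386 228.35346407] tip pred [279.46126692 230.86528628]
205 123 123 123 124 124 124 124 124 125 125 125 125 125 126 126 126 126 126 127 127 127 127 127 127 127 127 127 127 127 127 128 128 128 127 126 121
206 123 123 123 123 124 124 124 124 124 125 125 125 125 126 126 126 126 126 126 126 126 126 126 127 127 127 126 127 127 127 127 128 127 127 126 123
207 123 123 123 123 123 123 124 124 124 125 125 125 125 125 125 126 125 125 126 126 126 126 126 127 126 126 126 126 126 127 127 127 127 127 127 125
208 122 123 123 123 123 123 123 124 124 124 125 125 124 125 125 125 126 126 126 126 125 126 126 126 126 126 126 126 126 126 127 126 127 126 127 125
209 122 122 122 122 123 123 123 123 123 124 124 124 125 125 125 125 125 126 126 126 126 126 126 126 127 126 126 126 126 126 126 127 12
[... 3753 characters left out ...]
  61  60  61  63  67  70  71  73  73  73  71  70  69  66  62  62  62  62  62  62  63  63  63  63  64  64  64
236  60  59  59  60  60  60  60  60  60  60  61  62  65  70  72  74  75  74  74  73  73  72  68  64  62  62  63  62  63  62  63  62  62  63  63  64
237  59  60  59  60  60  59  60  60  60  59  60  63  67  72  73  74  75  74  74  73  73  72  70  66  62  62  62  62  62  63  62  62  62  63  62  63
238  58  60  59  60  60  60  60  59  60  60  61  64  70  72  73  74  75  74  74  73  73  73  72  67  63  61  62  62  62  62  62  63  62  62  63  63
239  59  59  59  59  60  60  60  60  60  60  61  66  71  73  73  74  74  74  74  73  73  73  72  69  64  62  61  61  62  62  62  62  62  63  62  63
```

The ring's cross centre reads (279.1,228.1) px, 0.3 px from prediction, and the pin tip is at column 279, row 231, on its predicted spot. I'll press slowly.

Emit:
arm_command(
  deltas=[
    {"x":0,"y":0,"z":0.2,"wx":0,"wy":0,"wz":0,"hand":0.1},
    {"x":0,"y":0,"z":0.4,"wx":0,"wy":0,"wz":0,"hand":0.1},
    {"x":0,"y":0,"z":0.55,"wx":0,"wy":0,"wz":0,"hand":0.1},
    {"x":0,"y":0,"z":0.7,"wx":0,"wy":0,"wz":0,"hand":0.1},
    {"x":0,"y":0,"z":0.85,"wx":0,"wy":0,"wz":0,"hand":0.1},
    {"x":0,"y":0,"z":1,"wx":0,"wy":0,"wz":0,"hand":0.1},
  ],
)

```text
time_s: 17.4
tcp_pos: [597.4, -24.6, 111.8]
tool_rot: [-3.139, 0.001, -1.752]
ft_force: [-2.3, -0.0, 7.9]
finger_gap: 18.2
```

```bash
python3 -c "
from h import *
tip()"
```

```text
tip [593.45 -24.16  31.98] tcp [597.45 -24.64 111.78] rot [-3.1393e+00  7.0000e-04 -1.7521e+00] F [-2.3 -0.   7.9] [0.02 0.52 0.02] 17.4
```

Emit:
arm_command(
  deltas=[
    {"x":0,"y":0,"z":0.15,"wx":0,"wy":0,"wz":0,"hand":0.1},
    {"x":0,"y":0,"z":0.3,"wx":0,"wy":0,"wz":0,"hand":0.1},
    {"x":0,"y":0,"z":0.4,"wx":0,"wy":0,"wz":0,"hand":0.1},
    {"x":0,"y":0,"z":0.5,"wx":0,"wy":0,"wz":0,"hand":0.1},
    {"x":0,"y":0,"z":0.5,"wx":0,"wy":0,"wz":0,"hand":0.1},
  ],
)

```text
time_s: 17.9
tcp_pos: [597.7, -24.7, 107.9]
tool_rot: [-3.139, 0.001, -1.752]
ft_force: [-3.2, 0.9, 10.9]
finger_gap: 18.1
```

```bash
python3 -c "
from h import *
tip()"
```

```text
tip [593.77 -24.24  28.07] tcp [597.74 -24.72 107.89] rot [-3.1389e+00  7.0000e-04 -1.7520e+00] F [-3.2  0.9 10.9] [0.14 0.81 0.  ] 17.9
```

Emit:
arm_command(
  deltas=[
    {"x":0,"y":0.03,"z":0.1,"wx":0,"wy":0,"wz":0,"hand":0.1},
    {"x":0,"y":0.05,"z":0.2,"wx":0,"wy":0,"wz":0,"hand":0.1},
    {"x":0,"y":0.05,"z":0.2,"wx":0,"wy":0,"wz":0,"hand":0.1},
  ],
)

```text
time_s: 18.2
tcp_pos: [597.8, -24.6, 106.8]
tool_rot: [-3.138, 0.001, -1.752]
ft_force: [-3.6, -0.6, 14.0]
finger_gap: 17.9
```

```bash
python3 -c "
from h import *
tip()"
```

```text
tip [593.9  -24.18  26.97] tcp [597.79 -24.65 106.78] rot [-3.1379e+00  8.0000e-04 -1.7520e+00] F [-3.6 -0.6 14. ] [0.08 0.96 0.01] 18.2
```

Emit:
arm_command(
  deltas=[
    {"x":0,"y":0.02,"z":0.1,"wx":0,"wy":0,"wz":0,"hand":0.1},
    {"x":0,"y":0.04,"z":0.2,"wx":0,"wy":0,"wz":0,"hand":0.1},
    {"x":0,"y":0.04,"z":0.2,"wx":0,"wy":0,"wz":0,"hand":0.1},
    {"x":0,"y":0.04,"z":0.2,"wx":0,"wy":0,"wz":0,"hand":0.1},
  ],
)

```text
time_s: 18.6
tcp_pos: [598.1, -24.7, 106.4]
tool_rot: [-3.137, 0.001, -1.752]
ft_force: [-4.0, -0.7, 19.5]
finger_gap: 18.1
```

```bash
python3 -c "
from h import *
tip()"
```

```text
tip [594.3  -24.25  26.55] tcp [598.09 -24.7  106.37] rot [-3.1367e+00  7.0000e-04 -1.7519e+00] F [-4.  -0.7 19.5] [0.1  1.36 0.01] 18.6
```

The pin is fully in: it hit a hard stop at about 21 N. I'll hold half a second and then retrace straight up.

Emit:
arm_command(
  deltas=[
    {"x":0,"y":0,"z":0,"wx":0,"wy":0,"wz":0,"hand":0.1},
    {"x":0,"y":0,"z":0,"wx":0,"wy":0,"wz":0,"hand":0.1},
    {"x":0,"y":0,"z":0,"wx":0,"wy":0,"wz":0,"hand":0.1},
    {"x":0,"y":0,"z":0,"wx":0,"wy":0,"wz":0,"hand":0.1},
    {"x":0,"y":0,"z":0,"wx":0,"wy":0,"wz":0,"hand":0.1},
  ],
)

```text
time_s: 19.1
tcp_pos: [598.1, -24.7, 106.4]
tool_rot: [-3.137, 0.001, -1.752]
ft_force: [-4.8, 1.1, 20.4]
finger_gap: 18.3
```

Emit:
arm_command(
  deltas=[
    {"x":0,"y":-0.04,"z":-0.2,"wx":0,"wy":0,"wz":0,"hand":0.1},
    {"x":0,"y":-0.09,"z":-0.4,"wx":0,"wy":0,"wz":0,"hand":0.1},
    {"x":0,"y":-0.09,"z":-0.7,"wx":0,"wy":0,"wz":0,"hand":0.1},
    {"x":0,"y":-0.09,"z":-1.1,"wx":0,"wy":0,"wz":0,"hand":0.1},
    {"x":0,"y":-0.09,"z":-1.5,"wx":0,"wy":0,"wz":0,"hand":0.1},
    {"x":0,"y":-0.09,"z":-2,"wx":0,"wy":0,"wz":0,"hand":0.1},
    {"x":0,"y":-0.09,"z":-4,"wx":0,"wy":0,"wz":0,"hand":0.1},
    {"x":0,"y":-0.09,"z":-7,"wx":0,"wy":0,"wz":0,"hand":0.1},
  ],
)

```text
time_s: 19.9
tcp_pos: [594.4, -24.4, 169.0]
tool_rot: [3.137, 0.0, -1.752]
ft_force: [0.1, -0.1, -2.1]
finger_gap: 17.9
```

```bash
python3 -c "
from h import *
tip()
p=cam('wrist');ys,xs=np.nonzero(silhouettes(p,'punch')[0]['region']);print(ys.min(),xs[ys==ys.min()].mean(),ys.max(),xs.min(),xs.max())
plan([471.5,-271.8,190],R.from_euler('xyz',[-3.1357,0,-1.7526]).as_matrix())"
```

```text
tip [589.82 -23.85  89.22] tcp [594.39 -24.4  168.99] rot [ 3.1367e+00  2.0000e-04 -1.7522e+00] F [ 0.1 -0.1 -2.1] [-0.01  0.    0.01] 19.9
231 279.5 367 255 304
row xyz cm [26.6   8.19 -1.57] w deg [-0.25  0.08  0.02]
```

Emit:
arm_command(
  deltas=[
    {"x":26.6,"y":8.2,"z":-1.6,"wx":-0.2,"wy":0,"wz":0,"hand":0.1},
    {"x":26.6,"y":8.2,"z":-1.6,"wx":-0.2,"wy":0,"wz":0,"hand":0.1},
    {"x":26.6,"y":8.2,"z":-1.6,"wx":-0.2,"wy":0,"wz":0,"hand":0.1},
    {"x":26.6,"y":8.2,"z":-1.6,"wx":-0.2,"wy":0,"wz":0,"hand":0.1},
    {"x":26.6,"y":8.2,"z":-1.6,"wx":-0.2,"wy":0,"wz":0,"hand":0.1},
    {"x":26.6,"y":8.2,"z":-1.6,"wx":-0.2,"wy":0,"wz":0,"hand":0.1},
    {"x":26.6,"y":8.2,"z":0,"wx":-0.2,"wy":0,"wz":0,"hand":0.1},
    {"x":26.6,"y":8.2,"z":1.5,"wx":-0.2,"wy":0,"wz":0,"hand":0.1},
  ],
)

```text
time_s: 20.8
tcp_pos: [467.4, -272.4, 155.0]
tool_rot: [3.14, 0.001, -1.755]
ft_force: [1.0, 0.4, -2.1]
finger_gap: 18.6
```

Emit:
arm_command(
  deltas=[
    {"x":0,"y":0,"z":0,"wx":0,"wy":0,"wz":0,"hand":0.1},
    {"x":0,"y":0,"z":0,"wx":0,"wy":0,"wz":0,"hand":0.1},
    {"x":0,"y":0,"z":0,"wx":0,"wy":0,"wz":0,"hand":0.1},
    {"x":0,"y":0,"z":0,"wx":0,"wy":0,"wz":0,"hand":0.1},
    {"x":0,"y":0,"z":0,"wx":0,"wy":0,"wz":0,"hand":0.1},
  ],
)

```text
time_s: 21.3
tcp_pos: [468.9, -271.4, 157.0]
tool_rot: [3.141, 0.0, -1.751]
ft_force: [0.0, -0.9, -2.2]
finger_gap: 18.3
```

Run:
```python
from h import *
tip();p=cam('wrist');dump(p,'q.npz');tip()
print('hole0',[(d['centre'],d['score'],ray(p,d['centre'],50)) for d in search_frame(p,'block_hole0')[:3]])
print('pred hole px',proj(p,[467.4,-271,50]),proj(p,[467.4,-269.2,50]),'tip',proj(p,(tool()@[.3,4.2,79.8,1])[:3]))
plan([471.5,-271.8,140],R.from_euler('xyz',[-3.1357,0,-1.7526]).as_matrix())
u=proj(p,[467.4,-270,50]).astype(int);im=p['image'][u[1]-24:u[1]+26:2,u[0]-26:u[0]+28:2].astype(int)
print(u);
for i,r in enumerate(im[:,:,0]): print(u[1]-24+2*i,' '.join('%3d'%a for a in r))
```

```text
tip [ 464.71 -270.9    77.17] tcp [ 468.94 -271.37  156.96] rot [ 3.1409e+00  1.0000e-04 -1.7512e+00] F [ 0.  -0.9 -2.2] [ 0.   -0.    0.03] 21.3
tip [ 464.55 -270.92   77.1 ] tcp [ 468.8  -271.41  156.9 ] rot [ 3.1407e+00  2.0000e-04 -1.7514e+00] F [-0.2 -0.7 -1.5] [-0.01 -0.04 -0.  ] 21.35
hole0 [([279.0, 135.6], 0.87, array([ 531.32440361, -282.68487213,   50.        ]))]
pred hole px [279.02849535 216.06253681] [276.90145963 216.43181013] tip [279.63163945 231.01332766]
row xyz cm [-0.02 -0.28  1.68] w deg [0.39 0.02 0.06]
[277 216]
192 163 168 171 170 169 164 157 157 160 159 157 157 160 163 165 163 156 153 154 156 157 164 169 169 173 177 178
194 163 168 171 170 168 164 157 157 160 159 156 157 159 162 164 163 156 152 154 156 157 164 170 171 172 177 177
196 163 167 171 170 168 164 157 156 159 158 156 157 159 162 164 162 156 152 154 156 163 172 178 181 179 177 177
198 163 167 170 169 168 163 156 156 158 158 156 156 159 162 164 162 155 152 155 156 167 177 182 182 179 177 177
200 162 166 170 169 167 163 155 155 158 157 156 156 159 161 164 162 158 157 164 158 167 177 182 182 179 177 1
[... 1542 characters left out ...]
  99 138 178 178 175 176 177
230  93 102 104 105 104 103 100  96  96  96  94  94  97  98  90  98 101  97  95  97  98 124 174 177 176 176 177
232  97 102 104 104 104 104 101  95  96  95  93  94  96  81  60  76  99  96  95  96  97 110 170 177 175 175 177
234  99 102 104 104 104 103 100  95  95  95  93  94  92  72  72  73  93  96  94  95 102 148 174 177 175 175 177
236  98 101 104 104 104 102 100  95  94  95  92  91  83  78  80  79  82  92  93  95 105 167 177 176 175 175 176
238  99 101 103 104 103 103 101  95  95  95  92  88  78  79  79  79  78  86  93  94 101 152 176 175 175 175 177
240  98 101 104 104 103 121 147 106  95  94  92  83  79  79  79  78  78  82  92  94  97 137 176 176 175 175 177
```

```bash
cat >> h.py <<'E'
Qg=R.from_euler('xyz',[-3.1375,0,-1.7526]).as_matrix()
def tipplan(X): plan(np.array(X)-Qg@[.3,4.2,79.8],Qg)
E
python3 -c "
from h import *
p=load('q.npz');print(ray(p,(277,216),50))
tipplan([467.4,-269.5,56])"
```

```text
[ 467.75725161 -269.34959499   50.        ]
row xyz cm [-0.2  -0.23  2.1 ] w deg [0.29 0.02 0.06]
```

Emit:
arm_command(
  deltas=[
    {"x":-0.2,"y":-0.23,"z":0.5,"wx":0.3,"wy":0,"wz":0,"hand":0.1},
    {"x":-0.2,"y":-0.23,"z":1,"wx":0.3,"wy":0,"wz":0,"hand":0.1},
    {"x":-0.2,"y":-0.23,"z":1.5,"wx":0.3,"wy":0,"wz":0,"hand":0.1},
    {"x":-0.2,"y":-0.23,"z":1.9,"wx":0.3,"wy":0,"wz":0,"hand":0.1},
    {"x":-0.2,"y":-0.23,"z":2.1,"wx":0.3,"wy":0,"wz":0,"hand":0.1},
    {"x":-0.2,"y":-0.23,"z":2.1,"wx":0.3,"wy":0,"wz":0,"hand":0.1},
    {"x":-0.2,"y":-0.23,"z":2.1,"wx":0.3,"wy":0,"wz":0,"hand":0.1},
    {"x":-0.2,"y":-0.23,"z":2.1,"wx":0.3,"wy":0,"wz":0,"hand":0.1},
  ],
)

```text
time_s: 22.2
tcp_pos: [471.1, -270.1, 135.6]
tool_rot: [-3.138, 0.0, -1.752]
ft_force: [-0.9, -0.2, -2.2]
finger_gap: 18.5
```

Run:
```python
from h import *
tip();p=cam('wrist');dump(p,'q2.npz');tip();tipplan([467.6,-269.4,56])
u=proj(p,[467.6,-269.4,50]);print('hole pred',u,'tip',proj(p,(tool()@[.3,4.2,79.8,1])[:3]))
u=u.astype(int);im=p['image'][u[1]-14:u[1]+14:2,u[0]-20:u[0]+20:2].astype(int)
print(u);
for i,r in enumerate(im[:,:,0]): print(u[1]-14+2*i,' '.join('%3d'%a for a in r))
```

```text
tip [ 467.19 -269.62   55.74] tcp [ 471.06 -270.07  135.56] rot [-3.1378e+00  5.0000e-04 -1.7522e+00] F [-0.9 -0.2 -2.2] [-0.01 -0.01  0.01] 22.2
tip [ 467.19 -269.61   55.77] tcp [ 471.06 -270.06  135.58] rot [-3.1377e+00  5.0000e-04 -1.7522e+00] F [ 0.  -0.2 -1. ] [-0.02 -0.01 -0.05] 22.25
row xyz cm [-0.03 -0.04 -0.02] w deg [0.01 0.03 0.03]
hole pred [279.11362491 227.67532773] tip [279.48520009 230.79142291]
[279 227]
213 168 165 157 154 157 159 157 154 155 159 161 163 162 162 160 154 154 157 170 180
215 168 165 158 154 156 158 156 154 155 158 161 164 162 163 167 162 162 166 172 180
217 168 165 157 154 153 156 156 154 154 155 158 161 162 163 167 167 167 168 172 179
219 161 157 130 123 119 150 151 146 128 118 117 124 140 158 164 163 165 167 172 179
221 101  98  85  82  86 118 109 105  84  81  81  83  90 123 156 160 164 167 172 179
223  88  86  83  83  83  81  77  78  79  80  79  79  79  84 106 150 160 167 171 179
225  87  87  92  95  91  81  75  75  78  80  79  80  79  79  84 113 131 160 165 175
227  88  95  97  95  94  85  76  74  75  78  80  79  79  79  80  90 101 108 111 142
229  91 101  98  96  94  86  76  75  74  74  76  78  78  77  77  89  97  97 100 109
231 103 103  98  95  95  88  76  77  76  70  62  69  74  74  80  91  96  98 101 105
233 104 104 101  97  93  93  82  76  76  64  61  62  73  78  87  93  96  97  99 105
235 104 104 102  97  95  95  90  80  77  76  78  77  79  89  96  94  96  97  99 104
237 104 104 102  98  95  95  95  88  79  79  80  79  80  92  99  93  95  97  99 104
239 104 104 102  97  95  96  95  86  78  79  79  79  79  87  98  94  95  96  99 103
```

The hole's centre reads about (279,228) px against a predicted (279.1,227.7), and the tip is over it within 0.5 mm. I'll lower the punch in.

Emit:
arm_command(
  deltas=[
    {"x":-0.03,"y":-0.04,"z":0.5,"wx":0,"wy":0,"wz":0,"hand":0.1},
    {"x":-0.03,"y":-0.04,"z":1.1,"wx":0,"wy":0,"wz":0,"hand":0.1},
    {"x":-0.03,"y":-0.04,"z":1.7,"wx":0,"wy":0,"wz":0,"hand":0.1},
    {"x":-0.03,"y":-0.04,"z":2.2,"wx":0,"wy":0,"wz":0,"hand":0.1},
    {"x":-0.03,"y":-0.04,"z":2.5,"wx":0,"wy":0,"wz":0,"hand":0.1},
    {"x":-0.03,"y":-0.04,"z":2.5,"wx":0,"wy":0,"wz":0,"hand":0.1},
  ],
)

```text
time_s: 22.85
tcp_pos: [470.9, -269.3, 109.5]
tool_rot: [-3.14, 0.001, -1.752]
ft_force: [0.8, 0.5, -2.1]
finger_gap: 18.1
```

```bash
python3 -c "
from h import *
tip();tipplan([467.6,-269.4,16])"
```

```text
tip [ 466.84 -268.81   29.65] tcp [ 470.86 -269.35  109.46] rot [-3.1398e+00  1.3000e-03 -1.7521e+00] F [ 0.8  0.5 -2.1] [ 0.02 -0.   -0.05] 22.85
row xyz cm [ 0.04 -0.06  1.36] w deg [0.13 0.08 0.03]
```

Emit:
arm_command(
  deltas=[
    {"x":0.03,"y":-0.03,"z":0.4,"wx":0,"wy":0,"wz":0,"hand":0.1},
    {"x":0.03,"y":-0.03,"z":0.8,"wx":0,"wy":0,"wz":0,"hand":0.1},
    {"x":0.03,"y":-0.03,"z":1.2,"wx":0,"wy":0,"wz":0,"hand":0.1},
    {"x":0.03,"y":-0.03,"z":1.6,"wx":0,"wy":0,"wz":0,"hand":0.1},
    {"x":0.03,"y":-0.03,"z":1.7,"wx":0,"wy":0,"wz":0,"hand":0.1},
    {"x":0.03,"y":-0.03,"z":1.7,"wx":0,"wy":0,"wz":0,"hand":0.1},
  ],
)

```text
time_s: 23.45
tcp_pos: [471.5, -269.9, 93.0]
tool_rot: [-3.139, 0.001, -1.752]
ft_force: [-0.6, -0.3, -2.5]
finger_gap: 18.4
```

```bash
python3 -c "
from h import *
tip();tipplan([467.6,-269.4,9])"
```

```text
tip [ 467.5  -269.41   13.15] tcp [ 471.46 -269.91   92.96] rot [-3.1389e+00  1.0000e-03 -1.7522e+00] F [-0.6 -0.3 -2.5] [-0.02 -0.01 -0.01] 23.45
row xyz cm [-0.01  0.    0.41] w deg [0.08 0.06 0.02]
```

Emit:
arm_command(
  deltas=[
    {"x":0,"y":0,"z":0.15,"wx":0,"wy":0,"wz":0,"hand":0.1},
    {"x":0,"y":0,"z":0.3,"wx":0,"wy":0,"wz":0,"hand":0.1},
    {"x":0,"y":0,"z":0.42,"wx":0,"wy":0,"wz":0,"hand":0.1},
    {"x":0,"y":0,"z":0.48,"wx":0,"wy":0,"wz":0,"hand":0.1},
    {"x":0,"y":0,"z":0.48,"wx":0,"wy":0,"wz":0,"hand":0.1},
  ],
)

```text
time_s: 23.95
tcp_pos: [471.7, -270.0, 88.8]
tool_rot: [-3.138, 0.001, -1.752]
ft_force: [-0.3, 0.2, -0.0]
finger_gap: 18.1
```

```bash
python3 -c "
from h import *
tip()"
```

```text
tip [ 467.81 -269.57    8.98] tcp [ 471.73 -270.04   88.79] rot [-3.1384e+00  7.0000e-04 -1.7522e+00] F [-0.3  0.2 -0. ] [ 0.1   0.16 -0.03] 23.95
```

Emit:
arm_command(
  deltas=[
    {"x":0,"y":0,"z":0.1,"wx":0,"wy":0,"wz":0,"hand":0.1},
    {"x":0,"y":0,"z":0.1,"wx":0,"wy":0,"wz":0,"hand":0.1},
  ],
)

```text
time_s: 24.15
tcp_pos: [471.9, -270.1, 88.8]
tool_rot: [-3.138, 0.001, -1.752]
ft_force: [-1.6, 1.8, 6.2]
finger_gap: 18.2
```

```bash
python3 -c "
from h import *
tip()"
```

```text
tip [ 467.95 -269.64    8.95] tcp [ 471.88 -270.12   88.76] rot [-3.1384e+00  8.0000e-04 -1.7521e+00] F [-1.6  1.8  6.2] [0.28 0.5  0.03] 24.15
```

Emit:
arm_command(
  deltas=[
    {"x":0,"y":0,"z":0,"wx":0,"wy":0,"wz":0,"hand":0.5},
    {"x":0,"y":0,"z":0,"wx":0,"wy":0,"wz":0,"hand":0.7},
    {"x":0,"y":0,"z":0,"wx":0,"wy":0,"wz":0,"hand":0.7},
    {"x":0,"y":0,"z":0,"wx":0,"wy":0,"wz":0,"hand":0.7},
  ],
)

```text
time_s: 24.55
tcp_pos: [471.7, -270.0, 87.4]
tool_rot: [-3.138, 0.001, -1.752]
ft_force: [0.0, 0.7, -0.1]
finger_gap: 60.0
```

```bash
python3 -c "
from h import *
tip();print(sense()['finger_gap'])"
```

```text
tip [ 467.82 -269.57    7.57] tcp [ 471.73 -270.04   87.38] rot [-3.1382e+00  7.0000e-04 -1.7522e+00] F [ 0.   0.7 -0.1] [-0.01  0.01 -0.03] 24.55
59.966171335505656
```

The shoulder seated with +6 N and the jaws are open. I'll lift clear straight up and check with the cameras.

Emit:
arm_command(
  deltas=[
    {"x":0,"y":0,"z":-2,"wx":0,"wy":0,"wz":0,"hand":0.7},
    {"x":0,"y":0,"z":-6,"wx":0,"wy":0,"wz":0,"hand":0.7},
    {"x":0,"y":0,"z":-10,"wx":0,"wy":0,"wz":0,"hand":0.7},
    {"x":0,"y":0,"z":-14,"wx":0,"wy":0,"wz":0,"hand":0.7},
    {"x":0,"y":0,"z":-15,"wx":0,"wy":0,"wz":0,"hand":0.7},
    {"x":0,"y":0,"z":-15,"wx":0,"wy":0,"wz":0,"hand":0.7},
    {"x":0,"y":0,"z":-15,"wx":0,"wy":0,"wz":0,"hand":0.7},
    {"x":0,"y":0,"z":-15,"wx":0,"wy":0,"wz":0,"hand":0.7},
  ],
)

```text
time_s: 25.35
tcp_pos: [469.8, -269.1, 234.9]
tool_rot: [3.141, 0.003, -1.752]
ft_force: [-0.1, -0.1, -0.4]
finger_gap: 60.0
```

Run:
```python
from h import *
s=sense();print(s['tcp_pos'],s['ft_force'],s['time_s'])
p=cam('wrist');save(p,'end.png',(180,70,400,290),2.7)
H=np.array([467.6,-269.4,0])
print('upright punch: shoulder, top px',proj(p,H+[0,0,50]),proj(p,H+[0,0,130]))
d=silhouettes(p,'punch')[0];ys,xs=np.nonzero(d['region']);print(d['score'],d['centre'],ys.min(),ys.max(),xs.min(),xs.max())
print('expected rows/cols',[proj(p,H+q).round(1) for q in ([10,0,50],[-8.5,0,130],[0,10,122],[0,-10,122])])
c=cam('scene');print('scene',[(n,[(np.round(q['centre']),round(q['score'],2)) for q in search_frame(c,n)[:3]]) for n in ('insert','punch','ring')])
print(proj(c,H+[0,0,90]),'ring pred',proj(c,[593.1,-24.2,36]))
```

```text
[ 469.78708064 -269.08908226  234.90873326] [-0.08056862 -0.14422687 -0.42469247] 25.35
upright punch: shoulder, top px [280.28787266 193.86587381] [280.30788305 217.38541989]
0.63 [278.5, 204.3] 186 226 271 291
expected rows/cols [array([278.6, 184.9]), array([282.1, 226.9]), array([268.8, 216.4]), array([291.9, 212.4])]
scene [('insert', [(array([309., 206.]), 0.89), (array([355., 148.]), 0.76), (array([280., 240.]), 0.71)]), ('punch', [(array([128., 269.]), 0.95)]), ('ring', [(array([308., 206.]), 0.9), (array([388., 172.]), 0.86), (array([279., 239.]), 0.81)])]
[127.11579816 268.73042307] ring pred [274.40428942 234.77804088]
```

Run:
```python
from h import *
c=cam('scene');Rn=R.from_euler('z',.212).as_matrix();o=np.array([606.9,-21,20.])
d=[q for q in silhouettes(c,'insert') if abs(q['centre'][0]-280)<15][0];ys,xs=np.nonzero(d['region']);print(d['score'],xs.min(),xs.max(),ys.min(),ys.max())
q=np.array([proj(c,o+Rn@np.array(k,float)) for k in [(-30,20,16),(-30,-20,16),(18,20,16),(18,-20,16),(-30,20,0),(-30,-20,0),(25,20,5),(25,-20,5)]]);print(q.min(0),q.max(0))
print(sense()['time_s']);close_job()
```

```text
0.57 264 295 227 250
[262.68908253 225.67021279] [297.10736042 251.5102318 ]
25.75
the job is handed in; nothing more can be done
```

I seated the stepped insert in the nest, pressed the punch on the scribed ring, put the punch back in its hole and handed the job in at 25.75 s.

- **Insert:** I tucked the heel under the lip at about 10° and felt the back wall lightly. I then lowered it flat until the floor carried about 10 N, and released it. At the end, the scene camera's outline (columns 264–295, rows 227–250) matched a flat, seated insert (263–297, 226–252).
- **Punch:** I lined the tip up with the ring's cross to within about half a millimetre and pressed slowly to about 21 N. The force rise showed a hard stop, so the pin was fully in. I held it there about 0.5 s and lifted it straight off. A sideways force of about 4–5 N acted during the press, and the arm reading shifted about 1 mm. I took that as arm flex with the tip held by friction, but I did not look at the ring again afterwards.
- **Putting it back:** The shoulder met the block at the same height as at pick-up, with about 6 N. Afterwards the scene camera found the punch at (128,269), against (128,270) at the start, and the wrist view agreed with it standing upright.

I used up the 12 pictures before the end, so the last checks are numeric only. In the final scene picture the ring detection was about 6 px off the predicted spot. That finder had been similarly rough earlier, so I relied on the outline match instead.

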